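# Pack up a bar in the drill vise

### The arm

A 7-joint arm with a two-finger parallel gripper is mounted at the origin on the work surface. World frame = base frame: x ahead of the robot, y to its left, z up, the work surface at z = 0. Lengths are in m, angles in rad, forces in N, time in s.
With the tool pointing down it reaches from about 0.425 to 0.95 m from the base axis. Payload 4.7 kg.
Tool frame: the origin (TCP) lies at the very end of the fingers, on their centre line; the grasp point (between the pads) lies manip.pinch_z behind it (manip.pinch_z is the distance from the TCP to the grasp point, in m); z points along the fingers, y is the line along which they close (so a half turn about z gives the same grasp; the last joint's range is limited). The gripper opens to 85 mm and grips with 20 to 120 N. Pads are 22 mm wide; open, the fingers measure 114 mm over their backs; the gripper's body (76 mm by 85 mm) begins 54 mm behind the grasp point. The pads swing forward as they close: fully open they stand 13 mm farther back than shut.
Start: joints at [-1.133, 0.469, -0.049, 1.532, 0.024, 1.141, -0.082], TCP at [0.304, 0.603, 0.231] pointing down, gripper open.
Joint ranges: [-2.59, 2.59], [-0.33, 1.99], [-1.39, 1.29], [0.1, 2.45], [-1.04, 4.18], [0.21, 1.99], [-2.66, 2.66]. Speed limits (rad/s): [2.57, 2.57, 3.14, 3.14, 3.14, 3.14, 3.14].

### API

Orientations are given as a unit quaternion [w, x, y, z].
In Python, from bench import readout, viewer, job, manip gives the robot as it stands.
- The arm moves only by the tool step_arm, never from a script. Its argument "steps" is a list of rows, each a list of 7 numbers: the shift along the tool's x, y, z in m, then the turn, a rotation vector about the tool's x, y, z in degrees, then the closure, from 0 (fully open) to 1 (shut). In form: [[tx, ty, tz, wx, wy, wz, claw], ...]. A call has 1 to 12 rows; each row is the pose to reach, as a shift and turn from the pose commanded when the call began, along the tool's axes at that moment; what a row does not reach only later rows make up. A row lasts 1/10 s, in which the tool goes at most 50 mm and 8.59 degrees, less where a joint would pass 70% of its speed; a pose out of reach is approached as far as the arm can. A call with a gripper value outside its range is refused whole. The fingers move at their own pace and stop on an object; "newtons" is the grip in N (left out, the last holds). Time passes only in rows, so rows that repeat a pose let the fingers close. It gives the time, the measured TCP pose, the force, the opening and the grip force at its end, in the units of the state.
- readout.sense(): the state, without advancing time (a new reading comes with each control period).
- viewer.get_image(name): name is "side" or "top"; returns a dict with "img" (384x512x3 uint8, red, green, blue), "depth" (384x512 float32, m along the optical axis (not along the pixel's ray), 0 where there is no reading), "fx", "fy", "cx", "cy" (pixels), "xyz" and "attitude" of the camera in the world. Camera axes: x right, y up, looking along -z (the intrinsics and any distortion apply to the point x, -y, -z); pixel columns grow to the right and rows downward; lengths in m; the calibration is good to about 2 mm. A picture is of the moment at which its call begins.
- job.hand_in(): hands the job in; it is judged then, once.
Trained networks look in a picture, given as the dict that the camera call returned (one of the last four; its "shot" number tells which), for a name from the list of things; names that differ only in an ending like _2 or _b are one class to them, and where a whole thing is asked for, a point or a joint stands for the part that bears it (a point fixed in the world has none). Each returns a list of dicts, best first, with "conf" (0 to 1); they miss things now and then, are a little off and sometimes report something else, mostly with a low value. They report only what shows in the picture. A call takes as long as a camera call. They do not tell look-alikes from the thing itself.
- viewer.spot_in(picture, query): "position" ([x, y, z] in m, in the coordinates of the camera as it stood for that picture, good to about 4 mm: the middle of the surface that is visible of it).
- viewer.cut_out(picture, query): "mask" (384x512 bool, what is visible of it).
The state is a dict: "time_s": time; "joints": joint angles; "qd": joint speeds; "effort": joint torques, N m; "tcp_pos": TCP position; "ee_rot": TCP orientation; "force": force on the tool from outside, world axes, zero at the start; "ft_torque": the same for the moment, N m; "opening": finger opening in m; "finger_force": force on a finger pad.
Only numpy, scipy, OpenCV 4.12 (cv2) and the standard library are available. Lean on these libraries where they do the work, as an engineer would, in place of code of your own. Each camera call takes 0.05 s, during which the arm holds its last target. There are 200 camera calls.

### The job

Walk the heavy drill vise forward until its front is square and hard up against the angle-iron stop, pushing on its two rear corner lugs in turn and never on its jaws, its screw or the screw's bearing block. Then take every steel packing plate that is in the fitted wooden case (press its end down over the thumb well so that it tips up, and grip it) and stack them all flat on one another in the middle of the vise bed, lengthwise along the jaws. Finally lay the short steel bar, in line with the jaws, on top of that packing, and leave the crank handle, hammer, oil can and tin where they are.

Things in the scene. Friction and masses are not known exactly. Their poses are not given: they have to be found in the camera images.
- vise: loose cast drill vise, 2.5 kg, about 15 N (10 to 20) to slide. Origin on the bench under its middle; x to its front (stop side), y along the jaws. Base 180 (x) x 90 x 30 mm; cross lugs at front and rear 176 mm wide (y -88..88), 34 long, 24 high. All flat-bottomed iron; slides when pushed, and turns if pushed off-centre.
- jaws: the vise's two upright jaws, part of it and not moved in this job: 90 mm wide (y), from the bed at z = 30 to z = 70 mm; rear (moving) jaw at vise x -84..-43, front (fixed) jaw at x 62..90, so 105 mm apart. Origin and axes as the vise's.
- screw_end: bearing block and screw at the rear middle of the vise, part of it: block 30 (x) x 84 (y) mm, up to 66 mm high, directly behind the rear lug (vise x -90..-120), with a 16 mm screw end standing 28 mm farther back at 45 mm height. Not to be pushed. Origin on the bench, vise x = -105 mm.
- vise_bed (a point): middle of the vise bed between the jaws, on its surface 30 mm above the bench; axes as the vise's.
- vise_front (a point): middle of the vise's upright front face (vise x = 90 mm), 12 mm above the bench.
- lug_left (a point): push point in the middle of the free part of the left (+y) rear lug's rear face, 12 mm above the bench, 70 mm from the vise's middle; the free face is 46 mm wide (vise y 42..88) and 24 mm high.
- lug_right (a point): the same on the right (-y) rear lug, vise y = -70 mm.
- stop: fixed length of angle iron, 240 mm long (its y), 40 mm high. Origin on the bench at the middle of its near upright face, which looks to its -x; the vise's front must meet this face.
- case: fixed open wooden case, 197 (x) x 113 (y) x 44 mm high; origin on the bench under its middle. Four pockets in a row along its x at -69, -23, 23, 69 mm, each 39 mm wide (x), y -46.5..46.5 mm. For y > -1.5 mm a pocket has a shelf 8 mm below the top that carries the plate; for y < -1.5 mm it drops to a thumb well 38 mm deep below the top.
- case_press (a point): on the case's top over the thumb wells, case x = 0, y = -32 mm: the line along which to press plates. A plate just balances on the shelf; pressed down 12 to 15 mm there it tips and stays tipped by itself at about 37 degrees (35 to 45), its -y end down in the well against the wall, the top of its +y end some 22 mm above the case.
- plate1: loose ground-steel packing plate, 36 (its x) x 90 (its y) x 8 (its z) mm, 0.2 kg; origin at its centre. At the start it lies flush in the case's pocket no. 1 (pocket centre at case x = -69 mm, case y = 0). None if absent (two to four of the four are there).
- plate2: loose ground-steel packing plate, 36 (its x) x 90 (its y) x 8 (its z) mm, 0.2 kg; origin at its centre. At the start it lies flush in the case's pocket no. 2 (pocket centre at case x = -23 mm, case y = 0). None if absent (two to four of the four are there).
- plate3: loose ground-steel packing plate, 36 (its x) x 90 (its y) x 8 (its z) mm, 0.2 kg; origin at its centre. At the start it lies flush in the case's pocket no. 3 (pocket centre at case x = +23 mm, case y = 0). None if absent (two to four of the four are there).
- plate4: loose ground-steel packing plate, 36 (its x) x 90 (its y) x 8 (its z) mm, 0.2 kg; origin at its centre. At the start it lies flush in the case's pocket no. 4 (pocket centre at case x = +69 mm, case y = 0). None if absent (two to four of the four are there).
- bar: loose solid steel bar to be drilled, 28 (its x) x 90 (its y) x 24 (its z) mm, 0.47 kg, with two scribed lines round it; lies flat on the bench; origin at its centre.
- crank: the vise's loose crank handle lying on the bench, 117 mm long, 58 mm high at its grip; origin under its hub. Leave alone.
- hammer: hammer with a wooden handle lying on the bench, 260 mm long; origin under its middle. Leave alone.
- oilcan: copper oil can with a thin spout, 68 mm across, 165 mm high, upright; origin under its middle. Leave alone.
- tin: blue tin, 84 mm across, 110 mm high, upright; origin under its middle. Leave alone.
Mind the look-alikes: they are no part of the job. What is shaped like the case but red is not meant. Leave any green or yellow look-alike of the plate3 alone.

How it is judged:
On the way, in this order (a step that is already met when the one before it is completed fails the run):
1. the vise stands square and hard against the stop (x of vise_front in the frame of stop above -0.005 m and angle between the x axis of vise and the x axis of stop, either way round below 0.05 rad and y of vise_front in the frame of stop between -0.06 and 0.06 m), for 0.3 s.
2. all plates lie stacked flat in the middle of the vise bed, the vise still at the stop (all of step 1 and x of plate1 in the frame of vise_bed between -0.014 and 0.014 m and y of plate1 in the frame of vise_bed between -0.02 and 0.02 m and z of each of plate1, plate2, plate3, plate4 in the frame of vise_bed below 0.031 m and angle between the z axis of each of plate1, plate2, plate3, plate4 and the z axis of vise, either way round below 0.08 rad and angle between the y axis of each of plate1, plate2, plate3, plate4 and the y axis of vise, either way round below 0.17 rad and x of plate2 in the frame of vise_bed between -0.014 and 0.014 m and y of plate2 in the frame of vise_bed between -0.02 and 0.02 m and x of plate3 in the frame of vise_bed between -0.014 and 0.014 m and y of plate3 in the frame of vise_bed between -0.02 and 0.02 m and x of plate4 in the frame of vise_bed between -0.014 and 0.014 m and y of plate4 in the frame of vise_bed between -0.02 and 0.02 m), for 0.3 s.
3. the bar lies on the packing, in line with the jaws (all of step 2 and x of bar in the frame of vise_bed between -0.014 and 0.014 m and y of bar in the frame of vise_bed between -0.02 and 0.02 m and z of bar in the frame of vise_bed above 0.025 m and angle between the y axis of bar and the y axis of vise, either way round below 0.17 rad), for 0.3 s.
At the end, for the whole second after the job is handed in: Vise front within 5 mm of the stop and square within 3 degrees; every plate flat (4.5 degrees), along the jaws (10 degrees), centred on the bed within 14 mm across and 20 mm along the jaws; the bar on top of them, centred and aligned alike; all at rest (all of step 3 and linear speed of each of plate1, plate2, plate3, plate4, bar, vise below 0.02 m/s); the robot touches nothing.
It fails at once if the vise is shoved along by its jaws (over 8 N while it is still over 15 mm from the stop) (x of vise_front in the frame of stop below -0.015 m and (contact force between jaws and the fingers above 8 N or contact force between jaws and the arm above 8 N)).
It fails at once if the vise's screw or its bearing block is pushed on (over 8 N) (contact force between screw_end and the fingers above 8 N or contact force between screw_end and the arm above 8 N).
It fails at once if the crank handle, hammer, oil can or tin is moved more than 30 mm (distance of any of crank, hammer, oilcan, tin from where it was at the start of the episode above 0.03 m).
Of plate1, plate2, plate3, plate4 only 2 to 4 are there at a start; the rules pass over those that are not, and their reading is None.
At some moment in a run one of bar may be knocked a few centimetres aside while the robot is not near it.
Once in a run the grip may slacken for a moment while it holds something.
It also fails if it takes over 210 s, if anything falls off the work surface, if the arm or the gripper's body presses on something with over 40 N, if the wrist force passes 120 N, or if a joint passes its speed limit or range.

## Working session

There is one attempt and no reset: what is moved stays moved. The work goes in short steps, Python scripts to look and compute and a tool call to move; the robot and the scene stay as the last step left them, time stands still between calls to the robot, and variables do not carry over. Pictures are saved under pics/ and viewed, at most 14 in all, crops included, and the job is handed in when it is done.

Besides the shell and the picture viewer there is one more tool, called after "Call:" by a JSON object that holds its "api" and its "payload", one argument or row to a line. step_arm: Moves the arm, as the interface text tells. Its arguments: {"type":"object","properties":{"steps":{"type":"array"},"newtons":{"type":"number"}},"required":["steps"]}

```bash
mkdir -p pics
cat > h.py <<'E'
import numpy as np, cv2
from scipy.spatial.transform import Rotation as R
from bench import readout, viewer, job, manip
def rot(q): return R.from_quat([q[1],q[2],q[3],q[0]])
def shot(n):
    return viewer.get_image(n)
def save(p,f): cv2.imwrite('pics/'+f,p['img'][:,:,::-1])
def w(p,c): return rot(p['attitude']).apply(c)+np.array(p['xyz'])
def cloud(p):
    d=p['depth'];v,u=np.mgrid[:384,:512]
    c=np.stack([(u-p['cx'])/p['fx']*d,-(v-p['cy'])/p['fy']*d,-d],-1)
    o=w(p,c.reshape(-1,3)).reshape(384,512,3); o[d==0]=np.nan; return o
def px(p,P):
    c=rot(p['attitude']).inv().apply(np.atleast_2d(P)-np.array(p['xyz'])); return np.c_[p['cx']-p['fx']*c[:,0]/c[:,2],p['cy']+p['fy']*c[:,1]/c[:,2]]
E
python3 - <<'E'
from h import *
s=readout.sense();print(s['tcp_pos'],s['ee_rot'],s['force'],manip.pinch_z)
print(rot(s['ee_rot']).as_matrix().round(3))
for n in('top','side'):
    p=shot(n);save(p,n+'0.png');print(n,p['xyz'],p['attitude'],p['fx'],[k for k in p])
    for q in['vise','jaws','screw_end','lug_left','lug_right','vise_front','stop','case','plate1','plate2','plate3','plate4','bar','crank','hammer','oilcan','tin']:
        print(q,[(round(d['conf'],2),w(p,d['position']).round(3).tolist(),px(p,w(p,d['position']))[0].round().tolist()) for d in viewer.spot_in(p,q)[:5]])
E
```

```text
[0.30348326 0.60224411 0.23022238] [-2.00192605e-04  2.31281943e-01  9.72886220e-01 -1.01223750e-03] [-0.6942948   0.05950692 -0.21201365] 0.0187
[[-0.893  0.45  -0.001]
 [ 0.45   0.893 -0.002]
 [-0.    -0.002 -1.   ]]
top [ 0.4289522  -0.0316031   1.60907883] [ 0.70998134  0.02237074 -0.02276252 -0.70349692] 462.12819496361396 ['img', 'depth', 'fx', 'fy', 'cx', 'cy', 'xyz', 'attitude', 'shot']
vise [(0.83, [0.505, 0.162, 0.032], [196.0, 192.0])]
jaws [(0.91, [0.479, 0.162, 0.071], [195.0, 199.0]), (0.64, [0.578, -0.117, 0.04], [278.0, 171.0])]
screw_end [(0.66, [0.417, 0.163, 0.066], [194.0, 218.0])]
lug_left [(0.91, [0.504, 0.16, 0.036], [197.0, 192.0])]
lug_right [(0.97, [0.504, 0.163, 0.026], [196.0, 192.0])]
vise_front [(0.62, [0.503, 0.161, 0.031], [196.0, 193.0]), (0.22, [0.483, -0.12, 0.044], [279.0, 199.0])]
stop [(0.75, [0.731, 0.175, 0.005], [195.0, 128.0])]
case [(0.84, [0.273, -0.272, 0.039], [323.0, 262.0]), (0.78, [0.461, -0.117, 0.045], [278.0, 206.0]), (0.74, [0.574, -0.119, 0.043], [279.0, 172.0]), (0.59, [0.297, -0.548, 0.037], [405.0, 256.0]), (0.5, [0.449, -0.343
[... 2884 characters left out ...]
8, [0.556, -0.286, 0.005], [306.0, 247.0]), (0.45, [0.527, -0.12, 0.041], [271.0, 217.0])]
plate4 [(0.65, [0.574, -0.121, 0.044], [282.0, 210.0]), (0.58, [0.482, -0.122, 0.043], [262.0, 222.0]), (0.55, [0.311, 0.158, 0.002], [184.0, 206.0]), (0.48, [0.556, -0.286, 0.005], [306.0, 247.0]), (0.45, [0.527, -0.12, 0.041], [271.0, 217.0])]
bar [(0.69, [0.444, -0.348, 0.025], [294.0, 271.0])]
crank [(0.72, [0.703, 0.402, 0.013], [232.0, 137.0]), (0.55, [0.414, 0.465, 0.022], [169.0, 153.0])]
hammer [(0.79, [0.416, 0.462, 0.025], [170.0, 152.0]), (0.26, [0.708, 0.162, 0.015], [264.0, 163.0])]
oilcan [(0.72, [0.755, -0.092, 0.058], [313.0, 183.0])]
tin [(0.8, [0.741, -0.264, 0.087], [343.0, 205.0])]
```

Run:
```python
import cv2
a=cv2.imread('pics/top0.png')[90:290,80:430]; cv2.imwrite('pics/topc.png',cv2.resize(a,(788,450),interpolation=cv2.INTER_CUBIC))
```

```text
(no output)
```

View pics/topc.png

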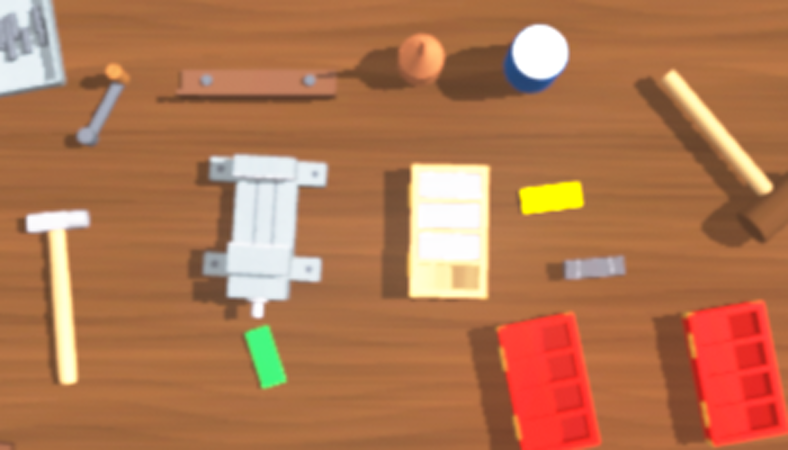

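View pics/side0.png

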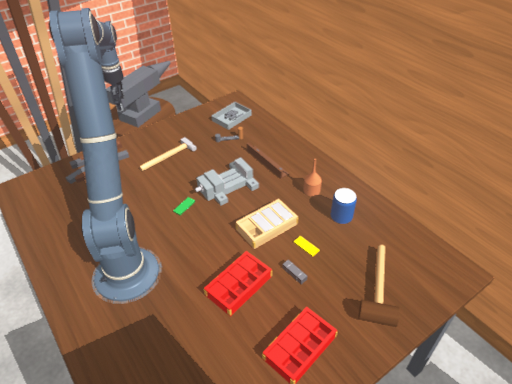

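The top crop shows the vise at (265,225), the stop at (255,83), the natural case at (448,232) with plates in the upper three pockets (2, 3 and 4) and pocket 1 empty, and the bar at (595,268). The wells are on the right (-y). The side view agrees. The red cases and the green and yellow plates are decoys.

```bash
cat >> h.py <<'E'
def rect(P):
    (c,s,a)=cv2.minAreaRect((P[:,:2]*1000).astype(np.float32)); return np.round(c,1).tolist(),np.round(s,1).tolist(),round(a,1)
def sel(C,x,y,z):
    m=(C[...,0]>x[0])&(C[...,0]<x[1])&(C[...,1]>y[0])&(C[...,1]<y[1])&(C[...,2]>z[0])&(C[...,2]<z[1]); return m
def report(boxes,names=('top','side')):
    for n in names:
        p=shot(n);C=cloud(p)
        for k,b in boxes.items():
            P=C[sel(C,*b)]
            if len(P)>4: print(n,k,len(P),*rect(P),'z',np.percentile(P[:,2],[5,50,95]).round(3))
            else: print(n,k,'none')
E
python3 - <<'E'
from h import *
report(dict(stop=((.64,.78),(0,.32),(.02,.06)),case=((.35,.65),(-.2,-.04),(.03,.06)),vise_all=((.35,.62),(.03,.27),(.012,.09)),
 vise_low=((.35,.62),(.03,.27),(.012,.034)),vise_jaw=((.35,.62),(.03,.27),(.055,.09)),front=((.5,.62),(.03,.27),(.012,.09)),frontjaw=((.51,.62),(.03,.27),(.055,.09)),bar=((.40,.5),(-.42,-.28),(.012,.05))))
p=shot('top');C=cloud(p);hsv=cv2.cvtColor(p['img'],cv2.COLOR_RGB2HSV)
m=sel(C,(.35,.65),(-.2,-.04),(.03,.06))&(hsv[...,1]<25);
n,l,st,ce=cv2.connectedComponentsWithStats(m.astype(np.uint8))
for i in range(1,n): 
    if st[i,4]>20: print('plate',rect(C[l==i]),np.median(C[l==i][:,2]))
print(hsv[188,279],hsv[172,262:296,1])
# bench level check
for n in('top','side'):
    C=cloud(shot(n)); print(np.nanmedian(C[sel(C,(.6,.65),(-.1,.3),(-.03,.03))][:,2]))
for q in('vise','stop','bar','case'):
  for d in viewer.cut_out(p,q)[:2]:
    print(q,d['conf'],rect(C[d['mask']&np.isfinite(C[...,2])] if 0 else cloud(p)[d['mask']&(p['depth']>0)]))
E
```

```text
top stop 216 [726.1, 175.5] [32.0, 238.2] 0.5 z [0.03  0.039 0.045]
top case 1827 [477.9, -128.8] [252.4, 138.5] 0.6 z [0.036 0.044 0.051]
top vise_all 2243 [487.0, 160.0] [269.2, 200.5] 4.5 z [0.022 0.033 0.074]
top vise_low 1166 [487.0, 160.0] [269.2, 200.5] 4.5 z [0.02  0.028 0.033]
top vise_jaw 862 [494.9, 162.2] [91.5, 237.1] 87.7 z [0.062 0.069 0.076]
top front 1164 [556.3, 159.3] [176.2, 114.3] 87.3 z [0.022 0.031 0.073]
top frontjaw 261 [597.7, 158.0] [91.5, 31.4] 87.5 z [0.063 0.071 0.076]
top bar 222 [453.6, -341.9] [31.1, 88.8] 0.4 z [0.019 0.025 0.031]
side stop 196 [711.5, 176.4] [248.2, 15.4] 89.3 z [0.021 0.034 0.042]
side case 1325 [476.6, -123.0] [261.7, 135.2] 4.0 z [0.034 0.043 0.048]
side vise_all 1405 [482.9, 163.4] [185.5, 260.7] 84.9 z [0.017 0.036 0.071]
side vise_low 667 [482.6, 162.9] [185.5, 260.4] 85.3 z [0.015 0.027 0.033]
side vise_jaw 519 [495.3, 162.2] [101.0, 235.6] 85.6 z [0.058 0.068 0.073]
side front 702 [557.0, 155.3] [184.7, 113.4] 89.6 z [0.016 0.03  0.071]
side frontjaw 158 [594.7, 154.7] [101.1, 36.0] 86.1 z [0.058 0.069 0.074]
side bar 237 [448.4, -343.3] [32.3, 90.0] 6.1 z [0.015 0.023 0.028]
plate ([575.1, -121.9], [92.7, 41.2], 89.8) 0.045131259783889766
plate ([531.0, -120.5], [89.0, 35.1], 89.9) 0.04453924741172277
plate ([483.4, -121.0], [40.9, 89.4], 0.3) 0.04503257243048542
[150   1 254] [137  86  53  40  17   3   1   1   1   1   1   1   1   1   1   1   1   1
   1   1   1   1   1   1   1   1   1   1   1   1   3  23  47  56]
0.0011723927767696152
-0.00028794622504912937
vise 0.73 ([483.5, -117.4], [34.4, 88.4], 0.6)
vise 0.68 ([528.0, -120.6], [88.9, 34.4], 89.9)
stop 0.72 ([735.4, 174.9], [51.6, 242.2], 0.9)
bar 0.66 ([694.3, 413.8], [25.6, 126.1], 63.5)
bar 0.62 ([529.9, 160.5], [90.0, 183.2], 87.5)
case 0.94 ([298.9, -558.0], [198.1, 137.6], 10.2)
case 0.62 ([275.7, -267.6], [197.6, 117.8], 11.3)
```

Call:
{"api": "step_arm", "payload": {
  "steps": [
    [-0.1, -0.13, 0.02, 0, 0, 20, 1],
    [-0.2, -0.26, 0.04, 0, 0, 40, 1],
    [-0.3126, -0.4102, 0.06, 0, 0, 63.25, 1],
    [-0.3126, -0.4102, 0.08, 0, 0, 63.25, 1],
    [-0.3126, -0.4102, 0.08, 0, 0, 63.25, 1],
    [-0.3126, -0.4102, 0.08, 0, 0, 63.25, 1],
    [-0.3126, -0.4102, 0.08, 0, 0, 63.25, 1],
    [-0.3126, -0.4102, 0.08, 0, 0, 63.25, 1],
    [-0.3126, -0.4102, 0.08, 0, 0, 63.25, 1],
    [-0.3126, -0.4102, 0.08, 0, 0, 63.25, 1],
    [-0.3126, -0.4102, 0.08, 0, 0, 63.25, 1],
    [-0.3126, -0.4102, 0.08, 0, 0, 63.25, 1]
  ]
}}

```text
time_s: 3.45
tcp_pos: [0.3984, 0.0926, 0.1512]
ee_rot: [0.0, 0.71, 0.705, -0.0]
force: [-0.3, -0.1, -0.6]
opening: -0.0005
finger_force: 0.0
```

Call:
{"api": "step_arm", "payload": {
  "steps": [
    [0, 0, 0.05, 0, 0, 0, 1],
    [0, 0, 0.1, 0, 0, 0, 1],
    [0, 0, 0.13, 0, 0, 0, 1],
    [0, 0, 0.142, 0, 0, 0, 1],
    [0, 0, 0.142, 0, 0, 0, 1],
    [0, 0, 0.142, 0, 0, 0, 1]
  ]
}}

```text
time_s: 4.05
tcp_pos: [0.3988, 0.0969, 0.0096]
ee_rot: [-0.0, 0.707, 0.708, 0.0]
force: [0.2, 0.3, 0.1]
opening: 0.0001
finger_force: 0.0
```

Call:
{"api": "step_arm", "payload": {
  "steps": [
    [0, 0.006, 0, 0, 0, 0, 1],
    [0, 0.012, 0, 0, 0, 0, 1],
    [0, 0.015, 0, 0, 0, 0, 1],
    [0, 0.018, 0, 0, 0, 0, 1],
    [0, 0.018, 0, 0, 0, 0, 1]
  ]
}}

```text
time_s: 4.55
tcp_pos: [0.4158, 0.0959, 0.0093]
ee_rot: [-0.001, 0.707, 0.707, -0.0]
force: [-1.2, 0.6, 1.2]
opening: -0.0001
finger_force: 1.0
```

Call:
{"api": "step_arm", "payload": {
  "steps": [
    [0, 0.003, 0, 0, 0, 0, 1],
    [0, 0.006, 0, 0, 0, 0, 1],
    [0, 0.009, 0, 0, 0, 0, 1],
    [0, 0.012, 0, 0, 0, 0, 1],
    [0, 0.015, 0, 0, 0, 0, 1],
    [0, 0.018, 0, 0, 0, 0, 1],
    [0, 0.018, 0, 0, 0, 0, 1]
  ]
}}

```text
time_s: 5.25
tcp_pos: [0.4264, 0.093, 0.0078]
ee_rot: [-0.004, 0.707, 0.707, -0.007]
force: [-13.1, -5.0, 6.8]
opening: -0.0001
finger_force: 6.7
```

```bash
cat > v.py <<'E'
from h import *
def vise():
    p=shot('top');C=cloud(p)
    # front lug+jaw region fit: rectangle of base/jaw cloud above 55 mm, ahead of hand
    P=C[sel(C,(.35,.75),(.03,.29),(.056,.078))&(cv2.cvtColor(p['img'],cv2.COLOR_RGB2HSV)[...,2]>120)]
    P0=P; x1=np.percentile(P[:,0],99); P=P[P[:,0]>x1-.035]
    print('fj',rect(P),len(P))
    L=C[sel(C,(x1-.045,x1+.02),(.03,.29),(.012,.09))]; print('frontlug',rect(L),len(L))
vise(); s=readout.sense(); print(s['tcp_pos'].round(4),s['force'].round(1))
E
python3 v.py
```

```text
fj ([603.0, 163.6], [29.6, 89.2], 0.3) 244
frontlug ([595.8, 163.7], [45.7, 176.1], 1.7) 652
[0.4263 0.093  0.0078] [-11.9  -4.8   7.6]
```

Call:
{"api": "step_arm", "payload": {
  "steps": [
    [0, -0.028, 0, 0, 0, 0, 1],
    [0, -0.03, -0.045, 0, 0, 0, 1],
    [0, -0.03, -0.08, 0, 0, 0, 1],
    [0.045, -0.03, -0.08, 0, 0, 0, 1],
    [0.09, -0.03, -0.08, 0, 0, 0, 1],
    [0.135, -0.03, -0.08, 0, 0, 0, 1],
    [0.135, -0.03, -0.08, 0, 0, 0, 1],
    [0.135, -0.03, -0.04, 0, 0, 0, 1],
    [0.135, -0.03, -0.005, 0, 0, 0, 1],
    [0.135, -0.03, 0.001, 0, 0, 0, 1],
    [0.135, -0.022, 0.001, 0, 0, 0, 1],
    [0.135, -0.016, 0.001, 0, 0, 0, 1]
  ]
}}

```text
time_s: 6.5
tcp_pos: [0.4204, 0.2309, 0.0095]
ee_rot: [0.0, 0.707, 0.707, 0.001]
force: [1.1, 0.4, -0.1]
opening: -0.0
finger_force: 0.0
```

Call:
{"api": "step_arm", "payload": {
  "steps": [
    [0, 0.004, 0, 0, 0, 0, 1],
    [0, 0.008, 0, 0, 0, 0, 1],
    [0, 0.012, 0, 0, 0, 0, 1],
    [0, 0.016, 0, 0, 0, 0, 1],
    [0, 0.02, 0, 0, 0, 0, 1],
    [0, 0.024, 0, 0, 0, 0, 1],
    [0, 0.028, 0, 0, 0, 0, 1],
    [0, 0.03, 0, 0, 0, 0, 1]
  ]
}}

```text
time_s: 7.3
tcp_pos: [0.443, 0.2332, 0.0086]
ee_rot: [-0.004, 0.706, 0.708, -0.003]
force: [-13.1, 5.8, 4.5]
opening: 0.0002
finger_force: 6.4
```

```bash
python3 v.py
```

```text
fj ([615.9, 152.4], [90.6, 31.4], 85.3) 258
frontlug ([607.8, 152.9], [176.1, 47.5], 86.2) 639
[0.4433 0.2332 0.0086] [-11.3   4.6   4.4]
```

Call:
{"api": "step_arm", "payload": {
  "steps": [
    [0, -0.03, 0, 0, 0, 0, 1],
    [0, -0.033, -0.045, 0, 0, 0, 1],
    [0, -0.033, -0.08, 0, 0, 0, 1],
    [-0.045, -0.033, -0.08, 0, 0, 0, 1],
    [-0.09, -0.033, -0.08, 0, 0, 0, 1],
    [-0.137, -0.033, -0.08, 0, 0, 0, 1],
    [-0.137, -0.033, -0.08, 0, 0, 0, 1],
    [-0.137, -0.033, -0.04, 0, 0, 0, 1],
    [-0.137, -0.033, -0.005, 0, 0, 0, 1],
    [-0.137, -0.033, 0.001, 0, 0, 0, 1],
    [-0.137, -0.026, 0.001, 0, 0, 0, 1],
    [-0.137, -0.022, 0.001, 0, 0, 0, 1]
  ]
}}

```text
time_s: 8.55
tcp_pos: [0.4285, 0.0944, 0.0086]
ee_rot: [0.001, 0.707, 0.707, 0.002]
force: [-0.6, 0.6, 0.5]
opening: 0.0001
finger_force: 0.0
```

Call:
{"api": "step_arm", "payload": {
  "steps": [
    [0, 0.004, 0, 0, 0, 0, 1],
    [0, 0.008, 0, 0, 0, 0, 1],
    [0, 0.012, 0, 0, 0, 0, 1],
    [0, 0.016, 0, 0, 0, 0, 1],
    [0, 0.02, 0, 0, 0, 0, 1],
    [0, 0.024, 0, 0, 0, 0, 1],
    [0, 0.028, 0, 0, 0, 0, 1],
    [0, 0.032, 0, 0, 0, 0, 1],
    [0, 0.035, 0, 0, 0, 0, 1]
  ]
}}

```text
time_s: 9.45
tcp_pos: [0.453, 0.0909, 0.0066]
ee_rot: [-0.005, 0.707, 0.707, -0.007]
force: [-14.9, -6.1, 9.5]
opening: 0.0002
finger_force: 7.5
```

```bash
python3 v.py
```

```text
fj ([629.8, 165.3], [32.1, 90.4], 1.6) 262
frontlug ([623.0, 165.5], [44.7, 173.7], 0.5) 640
[0.4541 0.091  0.0067] [-11.5  -5.5   5.5]
```

Call:
{"api": "step_arm", "payload": {
  "steps": [
    [0, -0.025, 0, 0, 0, 0, 1],
    [0, -0.03, -0.045, 0, 0, 0, 1],
    [0, -0.03, -0.08, 0, 0, 0, 1],
    [0.045, -0.03, -0.08, 0, 0, 0, 1],
    [0.09, -0.03, -0.08, 0, 0, 0, 1],
    [0.138, -0.03, -0.08, 0, 0, 0, 1],
    [0.138, -0.03, -0.08, 0, 0, 0, 1],
    [0.138, -0.03, -0.04, 0, 0, 0, 1],
    [0.138, -0.03, -0.005, 0, 0, 0, 1],
    [0.138, -0.03, -0.001, 0, 0, 0, 1],
    [0.138, -0.023, -0.001, 0, 0, 0, 1],
    [0.138, -0.018, -0.001, 0, 0, 0, 1]
  ]
}}

```text
time_s: 10.7
tcp_pos: [0.4455, 0.2322, 0.01]
ee_rot: [0.001, 0.707, 0.707, 0.002]
force: [0.2, -0.4, 0.3]
opening: 0.0003
finger_force: 0.0
```

Call:
{"api": "step_arm", "payload": {
  "steps": [
    [0, 0.004, 0, 0, 0, 0, 1],
    [0, 0.008, 0, 0, 0, 0, 1],
    [0, 0.012, 0, 0, 0, 0, 1],
    [0, 0.016, 0, 0, 0, 0, 1],
    [0, 0.02, 0, 0, 0, 0, 1],
    [0, 0.024, 0, 0, 0, 0, 1],
    [0, 0.028, 0, 0, 0, 0, 1],
    [0, 0.032, 0, 0, 0, 0, 1],
    [0, 0.034, 0, 0, 0, 0, 1]
  ]
}}

```text
time_s: 11.6
tcp_pos: [0.472, 0.2345, 0.0083]
ee_rot: [-0.004, 0.706, 0.708, -0.003]
force: [-10.9, 5.1, 4.4]
opening: 0.0001
finger_force: 6.1
```

```bash
python3 v.py
```

```text
fj ([644.5, 151.8], [90.5, 31.0], 85.8) 257
frontlug ([637.2, 162.1], [237.3, 49.1], 86.1) 653
[0.4724 0.2345 0.0084] [-11.7   6.1   2.7]
```

Call:
{"api": "step_arm", "payload": {
  "steps": [
    [0, -0.028, 0, 0, 0, 0, 1],
    [0, -0.032, -0.045, 0, 0, 0, 1],
    [0, -0.032, -0.08, 0, 0, 0, 1],
    [-0.045, -0.032, -0.08, 0, 0, 0, 1],
    [-0.09, -0.032, -0.08, 0, 0, 0, 1],
    [-0.138, -0.032, -0.08, 0, 0, 0, 1],
    [-0.138, -0.032, -0.08, 0, 0, 0, 1],
    [-0.138, -0.032, -0.04, 0, 0, 0, 1],
    [-0.138, -0.032, -0.005, 0, 0, 0, 1],
    [-0.138, -0.032, 0, 0, 0, 0, 1],
    [-0.138, -0.025, 0, 0, 0, 0, 1],
    [-0.138, -0.021, 0, 0, 0, 0, 1]
  ]
}}

```text
time_s: 12.85
tcp_pos: [0.4586, 0.0944, 0.0098]
ee_rot: [0.001, 0.707, 0.707, 0.002]
force: [-0.7, -0.1, 0.2]
opening: 0.0002
finger_force: 0.0
```

Call:
{"api": "step_arm", "payload": {
  "steps": [
    [0, 0.004, 0, 0, 0, 0, 1],
    [0, 0.008, 0, 0, 0, 0, 1],
    [0, 0.012, 0, 0, 0, 0, 1],
    [0, 0.016, 0, 0, 0, 0, 1],
    [0, 0.02, 0, 0, 0, 0, 1],
    [0, 0.024, 0, 0, 0, 0, 1],
    [0, 0.028, 0, 0, 0, 0, 1],
    [0, 0.032, 0, 0, 0, 0, 1],
    [0, 0.036, 0, 0, 0, 0, 1]
  ]
}}

```text
time_s: 13.75
tcp_pos: [0.4843, 0.0909, 0.0077]
ee_rot: [-0.005, 0.707, 0.707, -0.007]
force: [-13.5, -5.1, 8.6]
opening: -0.0001
finger_force: 7.5
```

```bash
python3 v.py
```

```text
fj ([660.1, 165.9], [32.1, 90.7], 2.3) 262
frontlug ([653.8, 154.6], [44.3, 197.4], 1.0) 639
[0.4858 0.091  0.0078] [-9.5 -4.9  2.1]
```

Call:
{"api": "step_arm", "payload": {
  "steps": [
    [0, -0.025, 0, 0, 0, 0, 1],
    [0, -0.03, -0.045, 0, 0, 0, 1],
    [0, -0.03, -0.08, 0, 0, 0, 1],
    [0.045, -0.03, -0.08, 0, 0, 0, 1],
    [0.09, -0.03, -0.08, 0, 0, 0, 1],
    [0.138, -0.03, -0.08, 0, 0, 0, 1],
    [0.138, -0.03, -0.08, 0, 0, 0, 1],
    [0.138, -0.03, -0.04, 0, 0, 0, 1],
    [0.138, -0.03, -0.005, 0, 0, 0, 1],
    [0.138, -0.03, -0.001, 0, 0, 0, 1],
    [0.138, -0.023, -0.001, 0, 0, 0, 1],
    [0.138, -0.018, -0.001, 0, 0, 0, 1]
  ]
}}

```text
time_s: 15.0
tcp_pos: [0.4766, 0.2321, 0.0111]
ee_rot: [0.001, 0.707, 0.707, 0.002]
force: [-0.6, -1.0, 0.9]
opening: 0.0004
finger_force: 0.0
```

Call:
{"api": "step_arm", "payload": {
  "steps": [
    [0, 0.004, 0, 0, 0, 0, 1],
    [0, 0.008, 0, 0, 0, 0, 1],
    [0, 0.012, 0, 0, 0, 0, 1],
    [0, 0.016, 0, 0, 0, 0, 1],
    [0, 0.02, 0, 0, 0, 0, 1],
    [0, 0.024, 0, 0, 0, 0, 1],
    [0, 0.028, 0, 0, 0, 0, 1],
    [0, 0.032, 0, 0, 0, 0, 1],
    [0, 0.034, 0, 0, 0, 0, 1]
  ]
}}

```text
time_s: 15.9
tcp_pos: [0.5031, 0.235, 0.0094]
ee_rot: [-0.004, 0.706, 0.708, -0.003]
force: [-10.8, 5.3, 3.5]
opening: -0.0
finger_force: 6.0
```

Call:
{"api": "step_arm", "payload": {
  "steps": [
    [0, -0.028, 0, 0, 0, 0, 1],
    [0, -0.032, -0.045, 0, 0, 0, 1],
    [0, -0.032, -0.08, 0, 0, 0, 1],
    [-0.045, -0.032, -0.08, 0, 0, 0, 1],
    [-0.09, -0.032, -0.08, 0, 0, 0, 1],
    [-0.138, -0.032, -0.08, 0, 0, 0, 1],
    [-0.138, -0.032, -0.08, 0, 0, 0, 1],
    [-0.138, -0.032, -0.04, 0, 0, 0, 1],
    [-0.138, -0.032, -0.005, 0, 0, 0, 1],
    [-0.138, -0.032, 0, 0, 0, 0, 1],
    [-0.138, -0.025, 0, 0, 0, 0, 1],
    [-0.138, -0.021, 0, 0, 0, 0, 1]
  ]
}}

```text
time_s: 17.1
tcp_pos: [0.4897, 0.0942, 0.0109]
ee_rot: [0.001, 0.707, 0.707, 0.002]
force: [0.5, 0.6, 0.7]
opening: 0.0001
finger_force: 0.0
```

```bash
python3 v.py
```

```text
fj ([676.3, 151.9], [90.3, 31.4], 85.8) 260
frontlug ([679.7, 174.4], [231.2, 65.0], 90.0) 737
[0.4906 0.0943 0.0112] [-0.   0.9 -0.2]
```

Call:
{"api": "step_arm", "payload": {
  "steps": [
    [0, 0.004, 0, 0, 0, 0, 1],
    [0, 0.008, 0, 0, 0, 0, 1],
    [0, 0.012, 0, 0, 0, 0, 1],
    [0, 0.016, 0, 0, 0, 0, 1],
    [0, 0.02, 0, 0, 0, 0, 1],
    [0, 0.024, 0, 0, 0, 0, 1],
    [0, 0.026, 0, 0, 0, 0, 1]
  ]
}}

```text
time_s: 17.85
tcp_pos: [0.5061, 0.0915, 0.0083]
ee_rot: [-0.005, 0.707, 0.707, -0.006]
force: [-13.2, -4.4, 7.9]
opening: 0.0002
finger_force: 6.9
```

```bash
python3 v.py
```

```text
fj ([684.1, 159.6], [90.5, 30.6], 90.0) 261
frontlug ([686.4, 173.1], [233.7, 64.9], 90.0) 910
[0.5064 0.0915 0.0083] [-12.3  -4.8   5.6]
```

Call:
{"api": "step_arm", "payload": {
  "steps": [
    [0, -0.025, 0, 0, 0, 0, 1],
    [0, -0.03, -0.045, 0, 0, 0, 1],
    [0, -0.03, -0.08, 0, 0, 0, 1],
    [0.045, -0.03, -0.08, 0, 0, 0, 1],
    [0.09, -0.03, -0.08, 0, 0, 0, 1],
    [0.138, -0.03, -0.08, 0, 0, 0, 1],
    [0.138, -0.03, -0.08, 0, 0, 0, 1],
    [0.138, -0.03, -0.04, 0, 0, 0, 1],
    [0.138, -0.03, -0.005, 0, 0, 0, 1],
    [0.138, -0.03, -0.001, 0, 0, 0, 1],
    [0.138, -0.023, -0.001, 0, 0, 0, 1],
    [0.138, -0.018, -0.001, 0, 0, 0, 1]
  ]
}}

```text
time_s: 19.1
tcp_pos: [0.4975, 0.232, 0.012]
ee_rot: [0.001, 0.707, 0.707, 0.002]
force: [1.8, 0.2, 0.4]
opening: -0.0001
finger_force: 0.0
```

Call:
{"api": "step_arm", "payload": {
  "steps": [
    [0, 0.004, 0, 0, 0, 0, 1],
    [0, 0.008, 0, 0, 0, 0, 1],
    [0, 0.012, 0, 0, 0, 0, 1],
    [0, 0.016, 0, 0, 0, 0, 1],
    [0, 0.02, 0, 0, 0, 0, 1],
    [0, 0.023, 0, 0, 0, 0, 1]
  ]
}}

```text
time_s: 19.7
tcp_pos: [0.5113, 0.2336, 0.0099]
ee_rot: [-0.005, 0.706, 0.708, -0.005]
force: [-14.1, 3.1, 10.0]
opening: -0.0001
finger_force: 7.6
```

```bash
python3 v.py
```

```text
fj ([687.3, 157.0], [90.1, 31.9], 88.7) 257
frontlug ([687.3, 172.6], [62.0, 233.5], 0.7) 901
[0.5122 0.2338 0.0098] [-11.1   3.4   6.2]
```

Call:
{"api": "step_arm", "payload": {
  "steps": [
    [0, -0.025, 0, 0, 0, 0, 1],
    [0, -0.03, -0.045, 0, 0, 0, 1],
    [0, -0.03, -0.08, 0, 0, 0, 1],
    [-0.045, -0.03, -0.08, 0, 0, 0, 1],
    [-0.09, -0.03, -0.08, 0, 0, 0, 1],
    [-0.138, -0.03, -0.08, 0, 0, 0, 1],
    [-0.138, -0.03, -0.08, 0, 0, 0, 1],
    [-0.138, -0.03, -0.04, 0, 0, 0, 1],
    [-0.138, -0.03, -0.005, 0, 0, 0, 1],
    [-0.138, -0.03, 0.001, 0, 0, 0, 1],
    [-0.138, -0.02, 0.001, 0, 0, 0, 1],
    [-0.138, -0.014, 0.001, 0, 0, 0, 1]
  ]
}}

```text
time_s: 20.95
tcp_pos: [0.5069, 0.0942, 0.0107]
ee_rot: [0.001, 0.707, 0.707, 0.001]
force: [1.6, -0.0, -0.2]
opening: 0.0
finger_force: 0.0
```

Call:
{"api": "step_arm", "payload": {
  "steps": [
    [0, 0.004, 0, 0, 0, 0, 1],
    [0, 0.008, 0, 0, 0, 0, 1],
    [0, 0.012, 0, 0, 0, 0, 1],
    [0, 0.016, 0, 0, 0, 0, 1],
    [0, 0.02, 0, 0, 0, 0, 1],
    [0, 0.023, 0, 0, 0, 0, 1],
    [0, 0.023, 0, 0, 0, 0, 1]
  ]
}}

```text
time_s: 21.65
tcp_pos: [0.5184, 0.0918, 0.0091]
ee_rot: [-0.006, 0.707, 0.707, -0.007]
force: [-18.8, -4.9, 12.9]
opening: 0.0
finger_force: 9.5
```

```bash
python3 v.py
```

```text
fj ([694.1, 163.5], [30.8, 91.7], 0.1) 268
frontlug ([696.0, 173.1], [232.8, 64.3], 89.1) 831
[0.5184 0.0918 0.0091] [-19.   -3.6  12.1]
```

Call:
{"api": "step_arm", "payload": {
  "steps": [
    [0, -0.025, 0, 0, 0, 0, 1],
    [0, -0.035, -0.045, 0, 0, 0, 1],
    [0, -0.035, -0.08, 0, 0, 0, 1],
    [0.045, -0.035, -0.08, 0, 0, 0, 1],
    [0.09, -0.035, -0.08, 0, 0, 0, 1],
    [0.138, -0.035, -0.08, 0, 0, 0, 1],
    [0.138, -0.035, -0.08, 0, 0, 0, 1],
    [0.138, -0.035, -0.04, 0, 0, 0, 1],
    [0.138, -0.035, -0.005, 0, 0, 0, 1],
    [0.138, -0.035, 0, 0, 0, 0, 1],
    [0.138, -0.028, 0, 0, 0, 0, 1],
    [0.138, -0.021, 0, 0, 0, 0, 1]
  ]
}}

```text
time_s: 22.9
tcp_pos: [0.5086, 0.2322, 0.0113]
ee_rot: [0.001, 0.707, 0.707, 0.002]
force: [0.5, 1.0, 0.3]
opening: -0.0002
finger_force: 0.0
```

Call:
{"api": "step_arm", "payload": {
  "steps": [
    [0, 0.004, 0, 0, 0, 0, 1],
    [0, 0.008, 0, 0, 0, 0, 1],
    [0, 0.012, 0, 0, 0, 0, 1],
    [0, 0.016, 0, 0, 0, 0, 1],
    [0, 0.02, 0, 0, 0, 0, 1],
    [0, 0.024, 0, 0, 0, 0, 1],
    [0, 0.027, 0, 0, 0, 0, 1]
  ]
}}

```text
time_s: 23.6
tcp_pos: [0.5177, 0.2329, 0.0084]
ee_rot: [-0.011, 0.706, 0.708, -0.013]
force: [-35.7, -0.6, 31.0]
opening: -0.0003
finger_force: 18.8
```

```bash
python3 v.py
```

```text
fj ([694.8, 161.0], [29.2, 88.3], 0.5) 242
frontlug ([695.5, 172.7], [231.7, 64.3], 89.1) 828
[0.5177 0.2329 0.0085] [-32.3  -0.2  27.1]
```

Call:
{"api": "step_arm", "payload": {
  "steps": [
    [0, -0.03, 0, 0, 0, 0, 1],
    [0, -0.035, -0.05, 0, 0, 0, 1],
    [0, -0.03, -0.1, 0, 0, 0, 1],
    [-0.045, 0, -0.12, 0, 0, 0, 1],
    [-0.095, 0.01, -0.12, 0, 0, 0, 1],
    [-0.145, 0.02, -0.12, 0, 0, 0, 1],
    [-0.195, 0.03, -0.12, 0, 0, 0, 1],
    [-0.245, 0.04, -0.12, 0, 0, 0, 1],
    [-0.295, 0.04, -0.12, 0, 0, 0, 1],
    [-0.345, 0.04, -0.12, 0, 0, 0, 1],
    [-0.385, 0.04, -0.1, 0, 0, 0, 1],
    [-0.385, 0.04, -0.06, 0, 0, 0, 1]
  ]
}}

```text
time_s: 24.85
tcp_pos: [0.5758, -0.1633, 0.0733]
ee_rot: [0.006, 0.711, 0.703, 0.001]
force: [0.6, -0.2, -0.2]
opening: 0.0002
finger_force: 0.0
```

Run:
```python
from h import *
report(dict(fj=((.67,.72),(.08,.25),(.056,.08)),bar=((.36,.52),(-.45,-.25),(.012,.05)),case=((.395,.62),(-.19,-.05),(.036,.055)),stop=((.7,.78),(0,.32),(.025,.05))))
s=readout.sense();print(s['tcp_pos'].round(4),s['force'])
```

```text
top fj 246 [694.8, 161.1] [29.6, 88.5] 0.6 z [0.065 0.071 0.076]
top bar 305 [423.2, -346.5] [168.1, 152.5] 79.3 z [0.018 0.027 0.047]
top case 419 [499.9, -103.7] [219.8, 101.3] 16.2 z [0.038 0.045 0.051]
top stop 186 [710.1, 175.7] [16.9, 239.5] 0.2 z [0.026 0.038 0.045]
side fj 147 [692.0, 159.4] [36.5, 96.2] 0.1 z [0.058 0.068 0.074]
side bar 362 [418.4, -313.2] [75.3, 169.4] 45.1 z [0.014 0.024 0.045]
side case 1067 [502.3, -120.6] [119.8, 201.5] 89.1 z [0.038 0.043 0.048]
side stop 74 [711.0, 186.2] [15.4, 225.9] 0.2 z [0.027 0.038 0.045]
[ 0.5697 -0.1548  0.0657] [-0.08818927  1.62730549 -0.33191521]
```

Call:
{"api": "step_arm", "payload": {
  "steps": [
    [0.001, 0.003, 0.01, 0, 0, 0, 1],
    [0.001, 0.003, 0.018, 0, 0, 0, 1],
    [0.001, 0.003, 0.024, 0, 0, 0, 1],
    [0.001, 0.003, 0.03, 0, 0, 0, 1],
    [0.001, 0.003, 0.034, 0, 0, 0, 1],
    [0.001, 0.003, 0.037, 0, 0, 0, 1],
    [0.001, 0.003, 0.037, 0, 0, 0, 1]
  ]
}}

```text
time_s: 25.65
tcp_pos: [0.5761, -0.152, 0.032]
ee_rot: [-0.0, 0.707, 0.707, -0.0]
force: [-0.4, -0.3, -0.4]
opening: 0.0001
finger_force: 0.0
```

Call:
{"api": "step_arm", "payload": {
  "steps": [
    [0, 0, 0.002, 0, 0, 0, 1],
    [0, 0, 0.003, 0, 0, 0, 1],
    [0, 0, -0.03, 0, 0, 0, 1],
    [0, 0, -0.08, 0, 0, 0, 1],
    [-0.05, 0, -0.13, 0, 0, 0, 1],
    [-0.1, 0, -0.13, 0, 0, 0, 1],
    [-0.1, 0, -0.13, 0, 0, 0, 1]
  ]
}}

```text
time_s: 26.35
tcp_pos: [0.5761, -0.2588, 0.1655]
ee_rot: [0.004, 0.709, 0.705, -0.0]
force: [0.2, -1.0, -0.3]
opening: 0.0004
finger_force: 0.0
```

Run:
```python
from h import *
s=readout.sense();print(s['tcp_pos'].round(4),rot(s['ee_rot']).as_matrix().round(3).tolist())
ims=[]
for n,(u,v,a,b) in dict(top=(200,300,140,230),side=(210,340,170,290)).items():
    p=shot(n);C=cloud(p);np.save(n+'_C.npy',C)
    P=C[sel(C,(.54,.61),(-.2,-.04),(.048,.09))];print(n,len(P),P.min(0) if len(P) else'',P.max(0) if len(P) else '')
    ims.append(cv2.resize(p['img'][a:b,u:v,::-1],(390,360),interpolation=cv2.INTER_CUBIC))
cv2.imwrite('pics/tip.png',np.hstack(ims))
```

```text
[ 0.5761 -0.2588  0.1655] [[0.006, 1.0, 0.005], [1.0, -0.006, -0.005], [-0.005, 0.005, -1.0]]
top 151 [ 0.5403383  -0.17417099  0.04809184] [ 0.60249454 -0.06523912  0.06968256]
side 77 [ 0.54455561 -0.18160455  0.04811047] [ 0.5959456  -0.0718062   0.06777813]
```

View pics/tip.png

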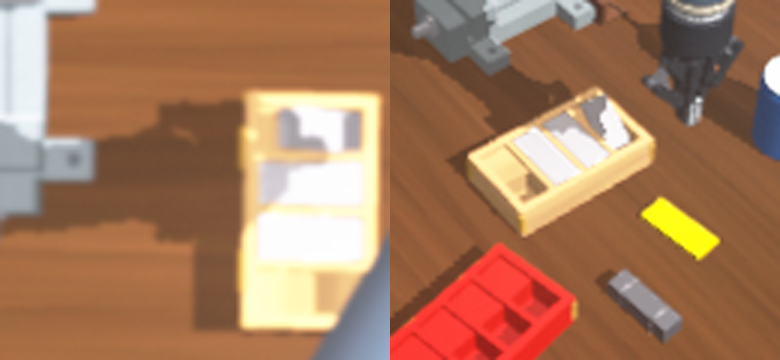

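The picture shows plate 4 tipped: in the left panel at (320,130) it is foreshortened, with its +y end raised. Plates 3 and 2 still lie flat. Next I fit its plane.

```bash
cat > tip.py <<'E'
from h import *
import sys
def tip(xc):
    Q=[]
    for n in('top','side'):
        p=shot(n);C=cloud(p);P=C[sel(C,(xc-.012,xc+.012),(-.175,-.06),(.0,.09))];Q.append(P)
        P=P[P[:,2]>.0475]; print(n,len(P),'y',P[:,1].min().round(4),P[:,1].max().round(4),'z',P[:,2].max().round(4), 'x of raised', [np.round(t,4) for t in np.percentile(C[sel(C,(xc-.03,xc+.03),(-.12,-.06),(.052,.09))][:,0],[2,50,98])])
        top=P[P[:,1]<P[:,1].max()-.004]
        k=np.polyfit(top[:,1],top[:,2],1); print(' slope deg',np.degrees(np.arctan(k[0])).round(1),'z(y=-.09)',np.polyval(k,-.09).round(4))
        for y in np.arange(-.17,-.07,.01):
            s=P if 0 else Q[-1]; s=s[abs(s[:,1]-y)<.005]
            if len(s): print('  ',y.round(3),np.median(s[:,2]).round(4),len(s),end='')
        print()
tip(float(sys.argv[1]))
E
python3 tip.py .573
```

```text
top 72 y -0.1742 -0.0655 z 0.0739 x of raised [np.float64(0.5558), np.float64(0.5737), np.float64(0.592)]
 slope deg 12.6 z(y=-.09) 0.0623
   -0.17 0.0435 27   -0.16 0.019 22   -0.15 0.0251 16   -0.14 0.035 19   -0.13 0.04 21   -0.12 0.0479 22   -0.11 0.0563 22   -0.1 0.0643 21   -0.09 0.0403 21   -0.08 0.0378 21
side 47 y -0.1699 -0.092 z 0.0676 x of raised [np.float64(0.5537), np.float64(0.5695), np.float64(0.5877)]
 slope deg 12.8 z(y=-.09) 0.0605
   -0.17 0.0423 21   -0.16 0.0282 1   -0.15 0.0267 10   -0.14 0.0321 18   -0.13 0.0393 20   -0.12 0.0461 20   -0.11 0.0531 18   -0.1 0.0613 17   -0.09 0.0621 6   -0.08 0.0359 5
```

Call:
{"api": "step_arm", "payload": {
  "steps": [
    [0.04, -0.002, 0.0, 0, 8, 0, 0.41],
    [0.08, -0.002, 0.02, 0, 16, 0, 0.41],
    [0.12, -0.002, 0.04, 0, 24, 0, 0.41],
    [0.127, -0.002, 0.06, 0, 32, 0, 0.41],
    [0.127, -0.002, 0.07, 0, 38, 0, 0.41],
    [0.127, -0.002, 0.07, 0, 38, 0, 0.41],
    [0.127, -0.002, 0.07, 0, 38, 0, 0.41],
    [0.127, -0.002, 0.07, 0, 38, 0, 0.41],
    [0.127, -0.002, 0.07, 0, 38, 0, 0.41]
  ]
}}

```text
time_s: 27.45
tcp_pos: [0.5753, -0.1235, 0.0939]
ee_rot: [-0.229, 0.667, 0.67, 0.23]
force: [0.2, -0.0, 1.2]
opening: 0.0501
finger_force: 0.0
```

```bash
cat > go.py <<'E'
from h import *
import sys
s=readout.sense();M=rot(s['ee_rot']).as_matrix();t=np.array([float(a) for a in sys.argv[1:4]])
print(s['tcp_pos'].round(4),M.T.round(3).tolist(),'d',(M.T@(t-s['tcp_pos'])).round(4),s['opening'],s['force'].round(1),s['time_s'])
E
python3 go.py .572 -.095 .0508
```

```text
[ 0.5753 -0.1235  0.0939] [[-0.004, 0.789, 0.615], [1.0, 0.003, 0.003], [0.0, 0.615, -0.789]] d [-0.004  -0.0033  0.0515] 0.0500507631047111 [ 0.2 -0.   1.2] 27.45
```

Call:
{"api": "step_arm", "payload": {
  "steps": [
    [-0.004, -0.003, 0.015, 0, 0, 0, 0.41],
    [-0.004, -0.003, 0.03, 0, 0, 0, 0.41],
    [-0.004, -0.003, 0.042, 0, 0, 0, 0.41],
    [-0.004, -0.003, 0.048, 0, 0, 0, 0.41],
    [-0.004, -0.003, 0.0515, 0, 0, 0, 0.41],
    [-0.004, -0.003, 0.0515, 0, 0, 0, 0.41]
  ]
}}

```text
time_s: 28.05
tcp_pos: [0.5712, -0.0962, 0.0488]
ee_rot: [-0.231, 0.668, 0.669, 0.23]
force: [0.1, -0.5, 0.1]
opening: 0.0502
finger_force: 0.0
```

Call:
{"api": "step_arm", "payload": {
  "newtons": 60,
  "steps": [
    [0, 0, 0, 0, 0, 0, 0.8],
    [0, 0, 0, 0, 0, 0, 0.8],
    [0, 0, 0, 0, 0, 0, 0.8],
    [0, 0, 0, 0, 0, 0, 0.8]
  ]
}}

```text
time_s: 28.45
tcp_pos: [0.573, -0.0972, 0.05]
ee_rot: [-0.229, 0.669, 0.669, 0.231]
force: [5.7, -0.1, 0.9]
opening: 0.0342
finger_force: 60.8
```

Call:
{"api": "step_arm", "payload": {
  "steps": [
    [0.01, 0, -0.006, 0, 0, 0, 0.8],
    [0.025, 0, -0.017, 0, 0, 0, 0.8],
    [0.045, 0, -0.03, 0, 0, 0, 0.8],
    [0.07, 0, -0.048, 0, 0, 0, 0.8],
    [0.095, 0, -0.065, 0, 0, 0, 0.8],
    [0.095, 0, -0.065, 0, 0, 0, 0.8]
  ]
}}

```text
time_s: 29.05
tcp_pos: [0.5717, -0.061, 0.1619]
ee_rot: [-0.229, 0.667, 0.67, 0.231]
force: [0.3, -0.6, -2.6]
opening: 0.034
finger_force: 60.7
```

```bash
cat > pl.py <<'E'
from h import *
import sys
x0,x1,y0,y1,z0,z1=map(float,sys.argv[1:7])
for n in('top','side'):
    p=shot(n);C=cloud(p);P=C[sel(C,(x0,x1),(y0,y1),(z0,z1))]
    for y in np.arange(y0,y1,.01):
        s=P[abs(P[:,1]-y)<.005]
        if len(s)>3: print(n,y.round(3),len(s),'z',np.median(s[:,2]).round(4),'x',s[:,0].min().round(3),s[:,0].max().round(3))
    save(p,sys.argv[7]+n+'.png') if len(sys.argv)>7 else 0
E
python3 pl.py .54 .61 -.2 -.03 .07 .16; python3 go.py .628 .161 .1
```

```text
top -0.1 18 z 0.1484 x 0.568 0.588
top -0.09 29 z 0.1563 x 0.561 0.591
top -0.08 4 z 0.1587 x 0.564 0.586
side -0.13 18 z 0.1228 x 0.552 0.583
side -0.12 36 z 0.1289 x 0.549 0.59
side -0.11 29 z 0.137 x 0.549 0.59
side -0.1 35 z 0.143 x 0.549 0.589
side -0.09 35 z 0.1506 x 0.551 0.586
side -0.08 22 z 0.1564 x 0.549 0.586
[ 0.5701 -0.062   0.1583] [[0.0, 0.789, 0.615], [1.0, 0.001, -0.002], [-0.002, 0.615, -0.789]] d [0.1401 0.0583 0.183 ] 0.03410553355675145 [ 0.   0.3 -1.5] 29.15
```

Call:
{"api": "step_arm", "payload": {
  "steps": [
    [0.03, 0.008, 0.025, 0, -7, 0, 0.8],
    [0.065, 0.02, 0.055, 0, -14, 0, 0.8],
    [0.1, 0.03, 0.09, 0, -22, 0, 0.8],
    [0.13, 0.04, 0.12, 0, -29, 0, 0.8],
    [0.165, 0.05, 0.15, 0, -36, 0, 0.8],
    [0.1925, 0.058, 0.173, 0, -38, 0, 0.8],
    [0.1925, 0.058, 0.173, 0, -38, 0, 0.8],
    [0.1925, 0.058, 0.173, 0, -38, 0, 0.8],
    [0.1925, 0.058, 0.173, 0, -38, 0, 0.8],
    [0.1925, 0.058, 0.173, 0, -38, 0, 0.8]
  ]
}}

```text
time_s: 30.15
tcp_pos: [0.6292, 0.193, 0.1405]
ee_rot: [0.0, 0.709, 0.706, -0.001]
force: [-0.2, 0.4, -1.3]
opening: 0.034
finger_force: 60.7
```

```bash
python3 pl.py .59 .67 .1 .22 .11 .17; python3 go.py .628 .196 .035
```

```text
top 0.12 41 z 0.1535 x 0.614 0.647
top 0.13 33 z 0.1547 x 0.613 0.646
top 0.14 33 z 0.1545 x 0.613 0.646
top 0.15 33 z 0.1526 x 0.613 0.646
top 0.16 34 z 0.1528 x 0.614 0.646
top 0.17 33 z 0.1535 x 0.613 0.646
top 0.18 17 z 0.1533 x 0.606 0.632
side 0.11 6 z 0.1533 x 0.606 0.641
side 0.12 20 z 0.1502 x 0.609 0.646
side 0.13 16 z 0.1514 x 0.608 0.643
side 0.14 16 z 0.1535 x 0.609 0.642
side 0.15 18 z 0.152 x 0.606 0.647
side 0.16 14 z 0.151 x 0.606 0.644
side 0.17 16 z 0.1517 x 0.606 0.644
side 0.18 31 z 0.1548 x 0.594 0.648
side 0.19 29 z 0.1545 x 0.595 0.657
side 0.2 15 z 0.1536 x 0.595 0.645
[0.6294 0.1939 0.1411] [[0.004, 1.0, -0.0], [1.0, -0.004, -0.0], [-0.001, -0.0, -1.0]] d [ 0.0021 -0.0014  0.1061] 0.03423679838977814 [ 0.1  0.5 -2.8] 30.25
```

Call:
{"api": "step_arm", "payload": {
  "steps": [
    [0.002, -0.001, 0.04, 0, 0, 0, 0.8],
    [0.002, -0.001, 0.08, 0, 0, 0, 0.8],
    [0.002, -0.001, 0.1, 0, 0, 0, 0.8],
    [0.002, -0.001, 0.106, 0, 0, 0, 0.8],
    [0.002, -0.001, 0.11, 0, 0, 0, 0.8],
    [0.002, -0.001, 0.113, 0, 0, 0, 0.8],
    [0.002, -0.001, 0.113, 0, 0, 0, 0.8]
  ]
}}

```text
time_s: 30.95
tcp_pos: [0.6295, 0.1984, 0.0297]
ee_rot: [0.001, 0.707, 0.707, 0.001]
force: [0.4, 0.5, -1.7]
opening: 0.0344
finger_force: 60.7
```

Call:
{"api": "step_arm", "payload": {
  "steps": [
    [0, 0, 0.001, 0, 0, 0, 0.8],
    [0, 0, 0.003, 0, 0, 0, 0.8],
    [0, 0, 0.003, 0, 0, 0, 0.8]
  ]
}}

```text
time_s: 31.25
tcp_pos: [0.6296, 0.1985, 0.0294]
ee_rot: [0.0, 0.707, 0.707, 0.001]
force: [-6.6, -2.3, 16.4]
opening: 0.0341
finger_force: 71.0
```

Call:
{"api": "step_arm", "payload": {
  "steps": [
    [0, 0, -0.002, 0, 0, 0, 0.41],
    [0, 0, -0.002, 0, 0, 0, 0.41],
    [0, 0, -0.002, 0, 0, 0, 0.41],
    [0, 0, -0.02, 0, 0, 0, 0.41],
    [0, 0, -0.06, 0, 0, 0, 0.41],
    [0, 0, -0.11, 0, 0, 0, 0.5],
    [-0.05, -0.01, -0.13, 0, 0, 0, 1],
    [-0.1, -0.025, -0.13, 0, 0, 0, 1],
    [-0.15, -0.04, -0.13, 0, 0, 0, 1],
    [-0.2, -0.06, -0.13, 0, 0, 0, 1],
    [-0.25, -0.08, -0.13, 0, 0, 0, 1],
    [-0.3, -0.102, -0.13, 0, 0, 0, 1]
  ]
}}

```text
time_s: 32.45
tcp_pos: [0.5338, -0.0839, 0.1552]
ee_rot: [0.0, 0.707, 0.707, 0.0]
force: [0.9, -0.2, 0.4]
opening: 0.0002
finger_force: 0.0
```

Call:
{"api": "step_arm", "payload": {
  "steps": [
    [-0.05, 0, 0.02, 0, 0, 0, 1],
    [-0.052, 0, 0.07, 0, 0, 0, 1],
    [-0.052, 0, 0.09, 0, 0, 0, 1],
    [-0.052, 0, 0.09, 0, 0, 0, 1],
    [-0.052, 0, 0.09, 0, 0, 0, 1]
  ]
}}

```text
time_s: 32.95
tcp_pos: [0.535, -0.1341, 0.0654]
ee_rot: [0.0, 0.707, 0.707, -0.0]
force: [-0.2, -0.3, 0.7]
opening: -0.0002
finger_force: 0.0
```

```bash
python3 pl.py .6 .66 .09 .24 .02 .06 ; python3 go.py .527 -.153 .029
```

```text
top 0.12 51 z 0.0315 x 0.602 0.658
top 0.13 52 z 0.0361 x 0.601 0.66
top 0.14 50 z 0.0354 x 0.601 0.657
top 0.15 52 z 0.036 x 0.601 0.66
top 0.16 51 z 0.0349 x 0.601 0.66
top 0.17 50 z 0.0356 x 0.6 0.66
top 0.18 51 z 0.0363 x 0.601 0.659
top 0.19 50 z 0.0365 x 0.601 0.66
top 0.2 47 z 0.037 x 0.6 0.66
top 0.21 19 z 0.0358 x 0.601 0.645
side 0.11 14 z 0.0267 x 0.602 0.66
side 0.12 44 z 0.0305 x 0.601 0.656
side 0.13 23 z 0.0357 x 0.603 0.659
side 0.14 21 z 0.0349 x 0.602 0.659
side 0.15 25 z 0.0348 x 0.602 0.659
side 0.16 18 z 0.0358 x 0.602 0.656
side 0.17 24 z 0.0354 x 0.601 0.652
side 0.18 22 z 0.037 x 0.606 0.658
side 0.19 19 z 0.0356 x 0.605 0.657
side 0.2 16 z 0.0337 x 0.605 0.656
side 0.21 10 z 0.0355 x 0.608 0.644
[ 0.5361 -0.134   0.0666] [[-0.001, 1.0, -0.0], [1.0, 0.001, 0.003], [0.003, -0.0, -1.0]] d [-0.019  -0.0092  0.0376] -4.8761978969045216e-05 [ 0.6 -0.1  0.4] 33.05
```

Call:
{"api": "step_arm", "payload": {
  "steps": [
    [-0.019, -0.009, 0.005, 0, 0, 0, 1],
    [-0.019, -0.009, 0.018, 0, 0, 0, 1],
    [-0.019, -0.009, 0.025, 0, 0, 0, 1],
    [-0.019, -0.009, 0.031, 0, 0, 0, 1],
    [-0.019, -0.009, 0.036, 0, 0, 0, 1],
    [-0.019, -0.009, 0.038, 0, 0, 0, 1],
    [-0.019, -0.009, 0.038, 0, 0, 0, 1],
    [-0.019, -0.009, 0.0, 0, 0, 0, 1],
    [-0.05, -0.009, -0.05, 0, 0, 0, 1],
    [-0.1, -0.009, -0.08, 0, 0, 0, 0.41],
    [-0.12, -0.009, -0.08, 0, 0, 0, 0.41],
    [-0.12, -0.009, -0.08, 0, 0, 0, 0.41]
  ]
}}

```text
time_s: 34.25
tcp_pos: [0.5258, -0.2605, 0.148]
ee_rot: [0.004, 0.71, 0.704, -0.0]
force: [0.0, -0.6, 0.6]
opening: 0.0432
finger_force: 0.0
```

```bash
python3 tip.py .527; python3 go.py .527 -.126 .092
```

```text
top 76 y -0.171 -0.0659 z 0.0712 x of raised [np.float64(0.5125), np.float64(0.5297), np.float64(0.5467)]
 slope deg 14.8 z(y=-.09) 0.0631
   -0.17 0.0439 26   -0.16 0.0179 21   -0.15 0.0246 20   -0.14 0.0327 13   -0.13 0.0382 21   -0.12 0.048 21   -0.11 0.0561 21   -0.1 0.0617 21   -0.09 0.0629 20   -0.08 0.0367 21
side 54 y -0.1695 -0.0945 z 0.0682 x of raised [np.float64(0.5083), np.float64(0.5267), np.float64(0.5438)]
 slope deg 17.8 z(y=-.09) 0.0617
   -0.17 0.034 30   -0.15 0.0247 11   -0.14 0.0314 23   -0.13 0.0383 14   -0.12 0.0463 26   -0.11 0.0521 21   -0.1 0.0622 21   -0.09 0.0504 2   -0.08 0.035 3
[ 0.5254 -0.2543  0.1451] [[0.001, 1.0, 0.001], [1.0, -0.001, 0.0], [0.0, 0.001, -1.0]] d [0.1283 0.0014 0.0532] 0.050002553946822945 [ 0.2  1.  -0.7] 34.35
```

Call:
{"api": "step_arm", "payload": {
  "steps": [
    [0.04, 0.002, 0.0, 0, 8, 0, 0.41],
    [0.08, 0.002, 0.01, 0, 16, 0, 0.41],
    [0.12, 0.002, 0.03, 0, 24, 0, 0.41],
    [0.128, 0.002, 0.045, 0, 32, 0, 0.41],
    [0.128, 0.002, 0.053, 0, 38, 0, 0.41],
    [0.128, 0.002, 0.053, 0, 38, 0, 0.41],
    [0.128, 0.002, 0.053, 0, 38, 0, 0.41],
    [0.128, 0.002, 0.053, 0, 38, 0, 0.41]
  ]
}}

```text
time_s: 35.15
tcp_pos: [0.5282, -0.1244, 0.0931]
ee_rot: [-0.23, 0.668, 0.67, 0.23]
force: [-0.2, 1.0, -0.2]
opening: 0.0504
finger_force: 0.0
```

```bash
python3 go.py .5275 -.095 .0503
```

```text
[ 0.5282 -0.1244  0.0931] [[-0.003, 0.788, 0.615], [1.0, 0.003, 0.001], [-0.001, 0.615, -0.788]] d [-0.0031 -0.0007  0.0518] 0.05041940364183718 [-0.2  1.  -0.2] 35.15
```

Call:
{"api": "step_arm", "payload": {
  "steps": [
    [-0.003, -0.001, 0.015, 0, 0, 0, 0.41],
    [-0.003, -0.001, 0.03, 0, 0, 0, 0.41],
    [-0.003, -0.001, 0.042, 0, 0, 0, 0.41],
    [-0.003, -0.001, 0.048, 0, 0, 0, 0.41],
    [-0.003, -0.001, 0.0515, 0, 0, 0, 0.41],
    [-0.003, -0.001, 0.0515, 0, 0, 0, 0.41],
    [-0.003, -0.001, 0.0515, 0, 0, 0, 0.8],
    [-0.003, -0.001, 0.0515, 0, 0, 0, 0.8],
    [-0.003, -0.001, 0.0515, 0, 0, 0, 0.8],
    [-0.003, -0.001, 0.0515, 0, 0, 0, 0.8],
    [-0.003, -0.001, 0.0515, 0, 0, 0, 0.8]
  ]
}}

```text
time_s: 36.25
tcp_pos: [0.5271, -0.0975, 0.05]
ee_rot: [-0.23, 0.669, 0.669, 0.23]
force: [-0.0, -2.7, 1.8]
opening: 0.0342
finger_force: 60.4
```

Call:
{"api": "step_arm", "payload": {
  "steps": [
    [0.01, 0, -0.006, 0, 0, 0, 0.8],
    [0.025, 0, -0.017, 0, 0, 0, 0.8],
    [0.045, 0, -0.03, 0, 0, 0, 0.8],
    [0.07, 0, -0.048, 0, 0, 0, 0.8],
    [0.095, 0, -0.065, 0, 0, 0, 0.8],
    [0.095, 0, -0.065, 0, 0, 0, 0.8],
    [0.095, 0, -0.065, 0, 0, 0, 0.8]
  ]
}}

```text
time_s: 36.95
tcp_pos: [0.5261, -0.0614, 0.1596]
ee_rot: [-0.23, 0.668, 0.669, 0.23]
force: [-0.5, -0.8, -2.3]
opening: 0.0344
finger_force: 60.1
```

```bash
python3 pl.py .49 .57 -.2 -.03 .07 .16;python3 go.py .628 .194 .145
```

```text
top -0.1 24 z 0.1459 x 0.521 0.543
top -0.09 28 z 0.1532 x 0.514 0.543
top -0.08 10 z 0.1582 x 0.517 0.542
side -0.13 15 z 0.1217 x 0.506 0.541
side -0.12 38 z 0.1271 x 0.505 0.545
side -0.11 36 z 0.1352 x 0.503 0.541
side -0.1 31 z 0.1412 x 0.504 0.543
side -0.09 34 z 0.1499 x 0.505 0.542
side -0.08 24 z 0.1544 x 0.505 0.543
[ 0.5256 -0.0618  0.1583] [[0.001, 0.788, 0.616], [1.0, 0.0, -0.003], [-0.002, 0.616, -0.788]] d [0.1935 0.1026 0.1678] 0.03422863980726513 [ 0.6 -0.5 -2. ] 37.05
```

Call:
{"api": "step_arm", "payload": {
  "steps": [
    [0.03, 0.015, 0.025, 0, -7, 0, 0.8],
    [0.065, 0.035, 0.05, 0, -14, 0, 0.8],
    [0.1, 0.055, 0.085, 0, -22, 0, 0.8],
    [0.13, 0.07, 0.115, 0, -29, 0, 0.8],
    [0.165, 0.09, 0.145, 0, -36, 0, 0.8],
    [0.1935, 0.102, 0.168, 0, -38, 0, 0.8],
    [0.1935, 0.102, 0.168, 0, -38, 0, 0.8],
    [0.1935, 0.102, 0.168, 0, -38, 0, 0.8],
    [0.1935, 0.102, 0.168, 0, -38, 0, 0.8],
    [0.1935, 0.102, 0.168, 0, -38, 0, 0.8]
  ]
}}

```text
time_s: 38.05
tcp_pos: [0.6285, 0.1908, 0.1457]
ee_rot: [-0.0, 0.709, 0.706, -0.001]
force: [0.4, -0.7, -1.9]
opening: 0.0343
finger_force: 60.2
```

```bash
python3 pl.py .59 .67 .1 .22 .11 .17|grep top; python3 go.py .628 .196 .039
```

```text
top 0.11 11 z 0.1598 x 0.613 0.645
top 0.12 32 z 0.1577 x 0.613 0.645
top 0.13 34 z 0.158 x 0.612 0.645
top 0.14 33 z 0.1578 x 0.613 0.645
top 0.15 34 z 0.1591 x 0.612 0.645
top 0.16 37 z 0.1571 x 0.612 0.645
top 0.17 31 z 0.1573 x 0.613 0.645
top 0.18 11 z 0.1558 x 0.6 0.622
[0.6287 0.1916 0.1462] [[0.003, 1.0, -0.0], [1.0, -0.003, -0.0], [-0.0, -0.0, -1.0]] d [ 0.0044 -0.0007  0.1072] 0.03405890172093079 [-0.5 -0.2 -3.3] 38.15
```

Call:
{"api": "step_arm", "payload": {
  "steps": [
    [0.001, -0.001, 0.04, 0, 0, 0, 0.8],
    [0.001, -0.001, 0.08, 0, 0, 0, 0.8],
    [0.001, -0.001, 0.097, 0, 0, 0, 0.8],
    [0.001, -0.001, 0.103, 0, 0, 0, 0.8],
    [0.001, -0.001, 0.107, 0, 0, 0, 0.8],
    [0.001, -0.001, 0.109, 0, 0, 0, 0.8],
    [0.001, -0.001, 0.11, 0, 0, 0, 0.8],
    [0.001, -0.001, 0.11, 0, 0, 0, 0.8]
  ]
}}

```text
time_s: 38.95
tcp_pos: [0.6287, 0.1952, 0.0375]
ee_rot: [0.001, 0.707, 0.707, 0.001]
force: [0.8, -0.6, -1.4]
opening: 0.0339
finger_force: 60.5
```

Call:
{"api": "step_arm", "payload": {
  "steps": [
    [0, 0, 0.001, 0, 0, 0, 0.8],
    [0, 0, 0.002, 0, 0, 0, 0.8],
    [0, 0, 0.002, 0, 0, 0, 0.8]
  ]
}}

```text
time_s: 39.25
tcp_pos: [0.6291, 0.1953, 0.0369]
ee_rot: [0.001, 0.707, 0.707, 0.002]
force: [-3.0, -0.9, 9.6]
opening: 0.0343
finger_force: 67.9
```

Call:
{"api": "step_arm", "payload": {
  "steps": [
    [0, 0, -0.002, 0, 0, 0, 0.41],
    [0, 0, -0.002, 0, 0, 0, 0.41],
    [0, 0, -0.002, 0, 0, 0, 0.41],
    [0, 0, -0.02, 0, 0, 0, 0.41],
    [0, 0, -0.06, 0, 0, 0, 0.41],
    [0, 0, -0.11, 0, 0, 0, 0.5],
    [-0.045, -0.015, -0.12, 0, 0, 0, 1],
    [-0.09, -0.035, -0.12, 0, 0, 0, 1],
    [-0.135, -0.055, -0.12, 0, 0, 0, 1],
    [-0.18, -0.075, -0.12, 0, 0, 0, 1],
    [-0.225, -0.095, -0.12, 0, 0, 0, 1],
    [-0.27, -0.115, -0.12, 0, 0, 0, 1]
  ]
}}

```text
time_s: 40.45
tcp_pos: [0.5116, -0.0767, 0.1542]
ee_rot: [0.0, 0.707, 0.707, 0.0]
force: [1.8, -0.1, -0.0]
opening: 0.0002
finger_force: 0.0
```

Call:
{"api": "step_arm", "payload": {
  "steps": [
    [-0.045, -0.02, 0.0, 0, 0, 0, 1],
    [-0.078, -0.033, 0.02, 0, 0, 0, 1],
    [-0.078, -0.033, 0.06, 0, 0, 0, 1],
    [-0.078, -0.033, 0.09, 0, 0, 0, 1],
    [-0.078, -0.033, 0.09, 0, 0, 0, 1],
    [-0.078, -0.033, 0.09, 0, 0, 0, 1]
  ]
}}

```text
time_s: 41.05
tcp_pos: [0.4798, -0.1531, 0.0643]
ee_rot: [-0.0, 0.707, 0.707, -0.0]
force: [0.8, -0.3, 0.4]
opening: 0.0001
finger_force: 0.0
```

```bash
python3 pl.py .6 .66 .09 .24 .02 .06 ; python3 go.py .481 -.153 .029
```

```text
top 0.12 53 z 0.0355 x 0.601 0.658
top 0.13 51 z 0.0441 x 0.601 0.658
top 0.14 51 z 0.0434 x 0.601 0.66
top 0.15 48 z 0.0446 x 0.602 0.657
top 0.16 53 z 0.0425 x 0.601 0.66
top 0.17 51 z 0.0428 x 0.601 0.66
top 0.18 51 z 0.0433 x 0.601 0.66
top 0.19 55 z 0.0416 x 0.6 0.66
top 0.2 47 z 0.0449 x 0.601 0.656
top 0.21 15 z 0.0434 x 0.601 0.644
side 0.11 10 z 0.0299 x 0.601 0.623
side 0.12 20 z 0.0384 x 0.607 0.63
side 0.13 20 z 0.0423 x 0.6 0.627
side 0.14 12 z 0.031 x 0.602 0.628
side 0.15 17 z 0.0424 x 0.6 0.632
side 0.16 19 z 0.044 x 0.603 0.63
side 0.17 13 z 0.0423 x 0.605 0.634
side 0.18 14 z 0.0444 x 0.607 0.633
side 0.19 24 z 0.0441 x 0.603 0.64
side 0.2 17 z 0.0447 x 0.603 0.642
[ 0.481  -0.1532  0.0656] [[-0.001, 1.0, -0.0], [1.0, 0.001, 0.003], [0.003, -0.0, -1.0]] d [ 0.0002 -0.0001  0.0366] -0.00014206242091153163 [ 1.1 -0.6 -0.6] 41.15
```

Two are stacked with the top at about 0.045 m. Pressing plate 2.

Call:
{"api": "step_arm", "payload": {
  "steps": [
    [0, 0, 0.01, 0, 0, 0, 1],
    [0, 0, 0.018, 0, 0, 0, 1],
    [0, 0, 0.025, 0, 0, 0, 1],
    [0, 0, 0.031, 0, 0, 0, 1],
    [0, 0, 0.035, 0, 0, 0, 1],
    [0, 0, 0.0375, 0, 0, 0, 1],
    [0, 0, 0.0375, 0, 0, 0, 1],
    [0, 0, 0.0, 0, 0, 0, 1],
    [-0.04, 0, -0.05, 0, 0, 0, 1],
    [-0.08, 0, -0.08, 0, 0, 0, 0.41],
    [-0.1, 0, -0.08, 0, 0, 0, 0.41],
    [-0.1, 0, -0.08, 0, 0, 0, 0.41]
  ]
}}

```text
time_s: 42.35
tcp_pos: [0.4801, -0.2588, 0.1468]
ee_rot: [0.004, 0.71, 0.705, 0.0]
force: [-0.5, -0.2, 0.6]
opening: 0.0432
finger_force: 0.0
```

```bash
python3 tip.py .482; python3 go.py .482 -.126 .092
```

```text
top 74 y -0.1744 -0.0628 z 0.0692 x of raised [np.float64(0.4656), np.float64(0.4825), np.float64(0.4997)]
 slope deg 11.4 z(y=-.09) 0.0608
   -0.17 0.0445 24   -0.16 0.0167 22   -0.15 0.0246 21   -0.14 0.0294 15   -0.13 0.0383 22   -0.12 0.047 21   -0.11 0.055 20   -0.1 0.0629 21   -0.09 0.0593 21   -0.08 0.037 21
side 52 y -0.1724 -0.0766 z 0.0682 x of raised [np.float64(0.462), np.float64(0.4778), np.float64(0.4982)]
 slope deg 16.7 z(y=-.09) 0.0619
   -0.17 0.0373 30   -0.15 0.0263 13   -0.14 0.0309 20   -0.13 0.038 21   -0.12 0.0471 22   -0.11 0.0528 17   -0.1 0.0599 20   -0.09 0.0634 4   -0.08 0.0393 3
[ 0.4794 -0.2534  0.1441] [[0.002, 1.0, 0.0], [1.0, -0.002, 0.0], [0.0, 0.0, -1.0]] d [0.1274 0.0024 0.0522] 0.05052071547248616 [-0.1 -0.  -0.5] 42.45
```

Call:
{"api": "step_arm", "payload": {
  "steps": [
    [0.04, 0.002, 0.0, 0, 8, 0, 0.41],
    [0.08, 0.002, 0.01, 0, 16, 0, 0.41],
    [0.12, 0.002, 0.03, 0, 24, 0, 0.41],
    [0.127, 0.002, 0.045, 0, 32, 0, 0.41],
    [0.127, 0.002, 0.052, 0, 38, 0, 0.41],
    [0.127, 0.002, 0.052, 0, 38, 0, 0.41],
    [0.127, 0.002, 0.052, 0, 38, 0, 0.41],
    [0.127, 0.002, 0.052, 0, 38, 0, 0.41]
  ]
}}

```text
time_s: 43.25
tcp_pos: [0.4821, -0.1246, 0.0929]
ee_rot: [-0.23, 0.668, 0.67, 0.23]
force: [-0.0, 1.0, 0.3]
opening: 0.0505
finger_force: 0.0
```

```bash
python3 go.py .4815 -.095 .0503
```

```text
[ 0.4821 -0.1246  0.0929] [[-0.003, 0.788, 0.615], [1.0, 0.003, 0.001], [-0.001, 0.615, -0.788]] d [-0.0029 -0.0005  0.0518] 0.050544412620769696 [-0.   1.   0.3] 43.25
```

Call:
{"api": "step_arm", "payload": {
  "steps": [
    [-0.003, -0.001, 0.015, 0, 0, 0, 0.41],
    [-0.003, -0.001, 0.03, 0, 0, 0, 0.41],
    [-0.003, -0.001, 0.042, 0, 0, 0, 0.41],
    [-0.003, -0.001, 0.048, 0, 0, 0, 0.41],
    [-0.003, -0.001, 0.0515, 0, 0, 0, 0.41],
    [-0.003, -0.001, 0.0515, 0, 0, 0, 0.41],
    [-0.003, -0.001, 0.0515, 0, 0, 0, 0.8],
    [-0.003, -0.001, 0.0515, 0, 0, 0, 0.8],
    [-0.003, -0.001, 0.0515, 0, 0, 0, 0.8],
    [-0.003, -0.001, 0.0515, 0, 0, 0, 0.8],
    [-0.003, -0.001, 0.0515, 0, 0, 0, 0.8]
  ]
}}

```text
time_s: 44.35
tcp_pos: [0.4812, -0.0972, 0.0501]
ee_rot: [-0.23, 0.669, 0.669, 0.23]
force: [1.0, -1.4, 3.0]
opening: 0.0343
finger_force: 60.5
```

Call:
{"api": "step_arm", "payload": {
  "steps": [
    [0.01, 0, -0.006, 0, 0, 0, 0.8],
    [0.025, 0, -0.017, 0, 0, 0, 0.8],
    [0.045, 0, -0.03, 0, 0, 0, 0.8],
    [0.07, 0, -0.048, 0, 0, 0, 0.8],
    [0.095, 0, -0.065, 0, 0, 0, 0.8],
    [0.095, 0, -0.065, 0, 0, 0, 0.8],
    [0.095, 0, -0.065, 0, 0, 0, 0.8]
  ]
}}

```text
time_s: 45.05
tcp_pos: [0.48, -0.0614, 0.1596]
ee_rot: [-0.23, 0.668, 0.669, 0.23]
force: [-0.6, 0.8, -3.4]
opening: 0.0342
finger_force: 60.2
```

```bash
python3 pl.py .44 .53 -.2 -.03 .07 .16;python3 go.py .628 .194 .153
```

```text
top -0.1 21 z 0.1468 x 0.47 0.495
top -0.09 31 z 0.152 x 0.467 0.498
top -0.08 16 z 0.1558 x 0.467 0.495
side -0.13 17 z 0.1221 x 0.461 0.493
side -0.12 40 z 0.1277 x 0.458 0.497
side -0.11 27 z 0.1359 x 0.46 0.495
side -0.1 42 z 0.1419 x 0.458 0.497
side -0.09 35 z 0.1493 x 0.459 0.496
side -0.08 23 z 0.1531 x 0.459 0.494
[ 0.4796 -0.0618  0.1584] [[0.001, 0.788, 0.616], [1.0, 0.0, -0.002], [-0.002, 0.616, -0.788]] d [0.1984 0.1485 0.1615] 0.03440687733734635 [-0.6 -0.1 -1.8] 45.15
```

Call:
{"api": "step_arm", "payload": {
  "steps": [
    [0.03, 0.02, 0.025, 0, -6, 0, 0.8],
    [0.06, 0.045, 0.05, 0, -12, 0, 0.8],
    [0.09, 0.068, 0.075, 0, -18, 0, 0.8],
    [0.12, 0.09, 0.1, 0, -24, 0, 0.8],
    [0.15, 0.113, 0.125, 0, -30, 0, 0.8],
    [0.18, 0.135, 0.15, 0, -36, 0, 0.8],
    [0.1984, 0.148, 0.1615, 0, -38, 0, 0.8],
    [0.1984, 0.148, 0.1615, 0, -38, 0, 0.8],
    [0.1984, 0.148, 0.1615, 0, -38, 0, 0.8],
    [0.1984, 0.148, 0.1615, 0, -38, 0, 0.8],
    [0.1984, 0.148, 0.1615, 0, -38, 0, 0.8]
  ]
}}

```text
time_s: 46.25
tcp_pos: [0.6284, 0.1911, 0.1538]
ee_rot: [-0.0, 0.708, 0.706, -0.001]
force: [-0.9, -0.6, -1.1]
opening: 0.0344
finger_force: 60.2
```

```bash
python3 pl.py .59 .67 .1 .22 .11 .18|grep top; python3 go.py .628 .196 .045
```

```text
top 0.11 11 z 0.1625 x 0.613 0.644
top 0.12 36 z 0.1656 x 0.612 0.648
top 0.13 36 z 0.167 x 0.611 0.648
top 0.14 42 z 0.166 x 0.612 0.648
top 0.15 40 z 0.1659 x 0.611 0.648
top 0.16 37 z 0.1652 x 0.612 0.648
top 0.17 31 z 0.1663 x 0.612 0.648
top 0.18 11 z 0.1651 x 0.598 0.624
[0.6286 0.1919 0.1543] [[0.003, 1.0, -0.0], [1.0, -0.003, -0.0], [-0.0, -0.0, -1.0]] d [ 0.0041 -0.0006  0.1093] 0.03392569313442347 [ 0.1  0.  -2.4] 46.35
```

Call:
{"api": "step_arm", "payload": {
  "steps": [
    [0.001, -0.001, 0.04, 0, 0, 0, 0.8],
    [0.001, -0.001, 0.08, 0, 0, 0, 0.8],
    [0.001, -0.001, 0.097, 0, 0, 0, 0.8],
    [0.001, -0.001, 0.103, 0, 0, 0, 0.8],
    [0.001, -0.001, 0.107, 0, 0, 0, 0.8],
    [0.001, -0.001, 0.109, 0, 0, 0, 0.8],
    [0.001, -0.001, 0.11, 0, 0, 0, 0.8],
    [0.001, -0.001, 0.11, 0, 0, 0, 0.8]
  ]
}}

```text
time_s: 47.15
tcp_pos: [0.6284, 0.1952, 0.0455]
ee_rot: [0.0, 0.707, 0.707, 0.001]
force: [-0.5, 0.1, -2.3]
opening: 0.0343
finger_force: 60.5
```

Call:
{"api": "step_arm", "payload": {
  "steps": [
    [0, 0, 0.001, 0, 0, 0, 0.8],
    [0, 0, 0.0015, 0, 0, 0, 0.8],
    [0, 0, 0.0015, 0, 0, 0, 0.8]
  ]
}}

```text
time_s: 47.45
tcp_pos: [0.6287, 0.1953, 0.0444]
ee_rot: [0.0, 0.707, 0.707, 0.001]
force: [-1.2, -0.0, 4.9]
opening: 0.0341
finger_force: 62.9
```

Call:
{"api": "step_arm", "payload": {
  "steps": [
    [0, 0, -0.001, 0, 0, 0, 0.41],
    [0, 0, -0.001, 0, 0, 0, 0.41],
    [0, 0, -0.001, 0, 0, 0, 0.41],
    [0, 0, -0.02, 0, 0, 0, 0.41],
    [0, 0, -0.06, 0, 0, 0, 0.41],
    [0, 0, -0.11, 0, 0, 0, 0.41],
    [-0.045, -0.015, -0.13, 0, 0, 0, 0.41],
    [-0.09, -0.035, -0.13, 0, 0, 0, 0.41],
    [-0.135, -0.055, -0.13, 0, 0, 0, 0.41],
    [-0.18, -0.075, -0.13, 0, 0, 0, 0.41],
    [-0.225, -0.095, -0.13, 0, 0, 0, 0.41],
    [-0.27, -0.115, -0.13, 0, 0, 0, 0.41]
  ]
}}

```text
time_s: 48.65
tcp_pos: [0.5115, -0.0767, 0.1729]
ee_rot: [0.0, 0.707, 0.707, 0.0]
force: [0.8, -1.9, 0.3]
opening: 0.0504
finger_force: 0.0
```

```bash
python3 - <<'E'
from h import *
for n in('top','side'):
    p=shot(n);C=cloud(p);save(p,'b_'+n+'.png')
    for q in('bar',):
        for d in viewer.spot_in(p,q)[:3]: print(n,d['conf'],w(p,d['position']).round(3))
    b=((.36,.54),(-.47,-.22),(.010,.034)); m=sel(C,*b)&(cv2.cvtColor(p['img'],cv2.COLOR_RGB2HSV)[...,1]<110)
    k,l,st,ce=cv2.connectedComponentsWithStats(m.astype(np.uint8))
    for i in range(1,k):
        if st[i,4]>60: print(n,'bar',rect(C[l==i]),st[i,4],np.median(C[l==i][:,2]).round(4), 'top face',rect(C[(l==i)&(C[...,2]>.019)]))
    m=sel(C,(.585,.672),(.07,.26),(.046,.063)); print(n,'stack',rect(C[m]),m.sum(),np.median(C[m][:,2]).round(4))
E
python3 go.py .46 -.345 .1
python3 - <<'E'
import cv2,numpy as np
a=cv2.imread('pics/b_top.png')[100:230,140:380];cv2.imwrite('pics/b.png',cv2.resize(a,(780,422),interpolation=cv2.INTER_CUBIC))
E
```

```text
top 0.5 [ 0.452 -0.344  0.028]
top 0.23 [0.586 0.16  0.027]
top bar ([453.1, -342.4], [28.1, 92.3], 4.9) 222 0.025 top face ([453.0, -341.3], [28.1, 90.2], 4.9)
top stack ([629.2, 162.1], [35.8, 88.6], 0.8) 293 0.0552
side 0.65 [ 0.441 -0.343  0.023]
side 0.21 [0.703 0.405 0.012]
side bar ([449.2, -343.3], [30.9, 91.9], 3.8) 244 0.0231 top face ([449.1, -343.5], [29.7, 92.3], 6.7)
side stack ([623.5, 174.1], [80.6, 39.8], 85.2) 79 0.053
[ 0.5123 -0.0762  0.173 ] [[0.003, 1.0, 0.0], [1.0, -0.003, 0.0], [0.0, 0.0, -1.0]] d [-0.269  -0.0515  0.0729] 0.05041347923205812 [ 0.1  0.7 -0. ] 48.85
```

View pics/b.png

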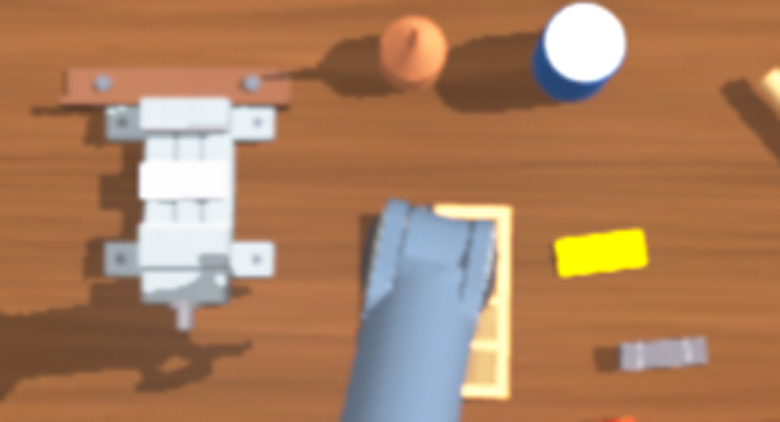

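Call:
{"api": "step_arm", "payload": {
  "steps": [
    [-0.045, -0.01, 0.0, 0, 0, 0, 0.41],
    [-0.09, -0.02, 0.01, 0, 0, -2, 0.41],
    [-0.135, -0.03, 0.02, 0, 0, -5, 0.41],
    [-0.18, -0.04, 0.035, 0, 0, -5, 0.41],
    [-0.225, -0.05, 0.05, 0, 0, -5, 0.41],
    [-0.267, -0.06, 0.065, 0, 0, -5, 0.41],
    [-0.267, -0.06, 0.073, 0, 0, -5, 0.41],
    [-0.267, -0.06, 0.09, 0, 0, -5, 0.41],
    [-0.267, -0.06, 0.1, 0, 0, -5, 0.41],
    [-0.267, -0.06, 0.1, 0, 0, -5, 0.41]
  ]
}}

```text
time_s: 49.85
tcp_pos: [0.4531, -0.3397, 0.0711]
ee_rot: [-0.002, 0.674, 0.738, 0.0]
force: [-0.5, -0.0, 0.3]
opening: 0.0504
finger_force: 0.0
```

```bash
python3 go.py .4515 -.343 .007
python3 - <<'E'
from h import *
p=shot('side');C=cloud(p);m=sel(C,(.36,.54),(-.42,-.27),(.010,.034))&(cv2.cvtColor(p['img'],cv2.COLOR_RGB2HSV)[...,1]<110)
print(rect(C[m]),m.sum())
E
```

```text
[ 0.4531 -0.3397  0.0711] [[-0.09, 0.996, 0.003], [0.996, 0.09, -0.002], [-0.003, 0.003, -1.0]] d [-0.0033 -0.0017  0.0641] 0.05044670611606077 [-0.5 -0.   0.3] 49.85
([450.0, -343.5], [31.1, 90.9], 5.0) 210
```

Call:
{"api": "step_arm", "payload": {
  "newtons": 70,
  "steps": [
    [-0.003, -0.002, 0.03, 0, 0, 0, 0.41],
    [-0.003, -0.002, 0.055, 0, 0, 0, 0.41],
    [-0.003, -0.002, 0.062, 0, 0, 0, 0.41],
    [-0.003, -0.002, 0.062, 0, 0, 0, 0.41],
    [-0.003, -0.002, 0.062, 0, 0, 0, 0.9],
    [-0.003, -0.002, 0.062, 0, 0, 0, 0.9],
    [-0.003, -0.002, 0.062, 0, 0, 0, 0.9],
    [-0.003, -0.002, 0.062, 0, 0, 0, 0.9],
    [-0.003, -0.002, 0.062, 0, 0, 0, 0.9],
    [-0.003, -0.002, 0.062, 0, 0, 0, 0.9]
  ]
}}

```text
time_s: 50.9
tcp_pos: [0.4524, -0.3459, 0.0127]
ee_rot: [0.002, 0.675, 0.737, 0.001]
force: [1.3, 1.1, 5.7]
opening: 0.0261
finger_force: 70.3
```

Call:
{"api": "step_arm", "payload": {
  "steps": [
    [0, 0, -0.02, 0, 0, 0, 0.9],
    [0, 0, -0.06, 0, 0, 0, 0.9],
    [0, 0, -0.1, 0, 0, 0, 0.9],
    [0, 0, -0.14, 0, 0, 0, 0.9],
    [0, 0, -0.14, 0, 0, 4.9, 0.9],
    [0, 0, -0.14, 0, 0, 4.9, 0.9]
  ]
}}

```text
time_s: 51.5
tcp_pos: [0.4509, -0.3451, 0.1519]
ee_rot: [0.001, 0.706, 0.708, 0.0]
force: [-0.1, -0.2, -5.8]
opening: 0.0262
finger_force: 70.3
```

```bash
python3 go.py .6285 .161 .15
python3 - <<'E'
from h import *
for n in('top','side'):
    p=shot(n);C=cloud(p);m=sel(C,(.40,.51),(-.42,-.27),(.145,.180));print(n,rect(C[m]),m.sum(),np.median(C[m][:,2]),C[m].min(0),C[m].max(0))
E
```

```text
[ 0.4509 -0.3451  0.1519] [[-0.002, 1.0, -0.0], [1.0, 0.002, 0.002], [0.002, -0.0, -1.0]] d [0.5057 0.1786 0.0019] 0.026177384873645494 [-0.1 -0.2 -5.8] 51.5
top ([452.9, -314.9], [31.0, 38.5], 0.5) 118 0.16357470526791884 [ 0.4372476  -0.33394929  0.15006701] [ 0.46854069 -0.2956469   0.1728427 ]
side ([443.6, -349.3], [53.9, 79.2], 29.3) 206 0.16150331950365748 [ 0.4204373  -0.38857146  0.14501669] [ 0.47495514 -0.3015534   0.17979984]
```

Call:
{"api": "step_arm", "payload": {
  "steps": [
    [0.045, 0.016, 0, 0, 0, 0, 0.9],
    [0.09, 0.032, 0, 0, 0, 0, 0.9],
    [0.135, 0.048, 0, 0, 0, 0, 0.9],
    [0.18, 0.064, 0, 0, 0, 0, 0.9],
    [0.225, 0.08, 0, 0, 0, 0, 0.9],
    [0.27, 0.095, 0, 0, 0, 0, 0.9],
    [0.315, 0.111, 0, 0, 0, 0, 0.9],
    [0.36, 0.127, 0, 0, 0, 0, 0.9],
    [0.405, 0.143, 0, 0, 0, 0, 0.9],
    [0.45, 0.159, 0, 0, 0, 0, 0.9],
    [0.49, 0.173, 0, 0, 0, 0, 0.9],
    [0.503, 0.1775, 0, 0, 0, 0, 0.9]
  ]
}}

```text
time_s: 52.8
tcp_pos: [0.6269, 0.1655, 0.1485]
ee_rot: [-0.002, 0.703, 0.711, -0.0]
force: [-0.0, -0.5, -4.8]
opening: 0.026
finger_force: 70.3
```

```bash
python3 go.py .6285 .158 .07
python3 - <<'E'
from h import *
for n in('top','side'):
    p=shot(n);C=cloud(p);m=sel(C,(.59,.67),(.07,.25),(.14,.180));print(n,rect(C[m]),m.sum(),np.median(C[m][:,2]),C[m].min(0),C[m].max(0))
    save(p,'c_'+n+'.png')
    m=sel(C,(.585,.672),(.09,.24),(.046,.063)); print(n,'stack',rect(C[m]),m.sum())
a=cv2.imread('pics/c_side.png')[110:240,160:330];cv2.imwrite('pics/c.png',cv2.resize(a,(680,520),interpolation=cv2.INTER_CUBIC))
E
```

```text
[0.6269 0.1655 0.1485] [[-0.011, 1.0, 0.003], [1.0, 0.011, -0.003], [-0.003, 0.003, -1.0]] d [-0.0077  0.0018  0.0785] 0.026010922835747116 [-0.  -0.5 -4.8] 52.8
top ([626.0, 137.8], [29.0, 26.1], 89.9) 76 0.1591705184711335 [0.61297992 0.12325008 0.15042169] [0.63906478 0.15227384 0.1670418 ]
top stack ([629.5, 145.1], [34.8, 55.1], 1.1) 94
side ([619.2, 159.7], [77.7, 58.7], 64.5) 159 0.15875714613625025 [0.59555182 0.11852483 0.14018674] [0.65377665 0.20735312 0.17933072]
side stack ([626.1, 162.9], [43.7, 98.2], 0.0) 148
```

View pics/c.png

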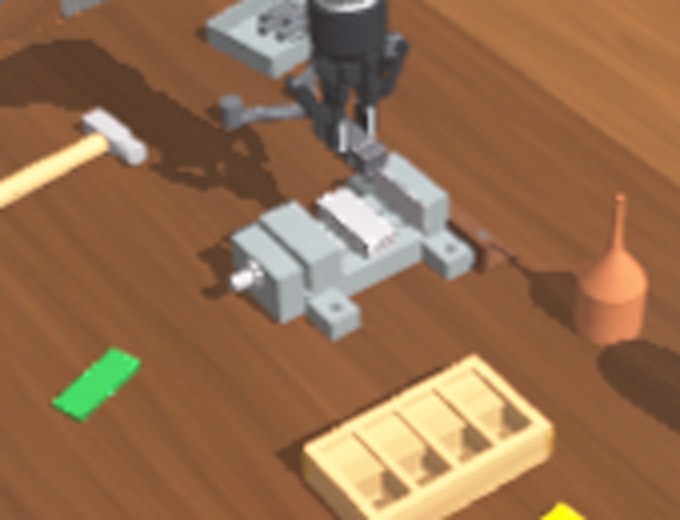

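Call:
{"api": "step_arm", "payload": {
  "steps": [
    [0, 0.002, 0, 0, 0, 0, 0.9],
    [0, 0.002, 0.03, 0, 0, 0, 0.9],
    [0, 0.002, 0.06, 0, 0, 0, 0.9],
    [0, 0.002, 0.074, 0, 0, 0, 0.9],
    [0, 0.002, 0.078, 0, 0, 0, 0.9],
    [0, 0.002, 0.08, 0, 0, 0, 0.9],
    [0, 0.002, 0.082, 0, 0, 0, 0.9],
    [0, 0.002, 0.082, 0, 0, 0, 0.9]
  ]
}}

```text
time_s: 53.7
tcp_pos: [0.6303, 0.1582, 0.0699]
ee_rot: [0.0, 0.707, 0.708, 0.001]
force: [0.5, -1.0, -5.0]
opening: 0.026
finger_force: 70.2
```

```bash
python3 go.py .6285 .158 .067
python3 - <<'E'
from h import *
for n in('top','side'):
    p=shot(n);C=cloud(p);m=sel(C,(.59,.67),(.07,.25),(.07,.1));print(n,rect(C[m]),m.sum(),np.median(C[m][:,2]),C[m].min(0),C[m].max(0))
E
```

```text
[0.6303 0.1582 0.0699] [[-0.002, 1.0, 0.001], [1.0, 0.002, 0.002], [0.002, 0.001, -1.0]] d [-0.0002 -0.0018  0.0029] 0.02600865683444601 [ 0.5 -1.  -5. ] 53.7
top ([629.5, 130.2], [28.6, 27.7], 86.7) 63 0.08142698238111956 [0.61549814 0.11600582 0.07230824] [0.64347573 0.14528603 0.09222012]
side ([623.0, 148.3], [80.0, 52.3], 65.9) 112 0.08107783114317646 [0.59969058 0.10804631 0.07004232] [0.65458546 0.18916589 0.099902  ]
```

Call:
{"api": "step_arm", "payload": {
  "steps": [
    [0, -0.001, 0.0015, 0, 0, 0, 0.9],
    [0, -0.001, 0.003, 0, 0, 0, 0.9],
    [0, -0.001, 0.004, 0, 0, 0, 0.9],
    [0, -0.001, 0.004, 0, 0, 0, 0.9]
  ]
}}

```text
time_s: 54.2
tcp_pos: [0.6286, 0.1583, 0.0667]
ee_rot: [-0.0, 0.706, 0.708, 0.0]
force: [-3.9, 0.1, 7.1]
opening: 0.0257
finger_force: 71.6
```

Call:
{"api": "step_arm", "payload": {
  "steps": [
    [0, 0, -0.001, 0, 0, 0, 0.5],
    [0, 0, -0.001, 0, 0, 0, 0.45],
    [0, 0, -0.001, 0, 0, 0, 0.45],
    [0, 0, -0.015, 0, 0, 0, 0.45],
    [0, 0, -0.04, 0, 0, 0, 0.45],
    [0, 0, -0.08, 0, 0, 0, 0.45],
    [-0.04, -0.03, -0.12, 0, 0, 0, 0.45],
    [-0.08, -0.06, -0.14, 0, 0, 0, 0.45],
    [-0.12, -0.08, -0.14, 0, 0, 0, 0.45],
    [-0.16, -0.1, -0.14, 0, 0, 0, 0.45],
    [-0.2, -0.12, -0.14, 0, 0, 0, 0.45],
    [-0.2, -0.12, -0.14, 0, 0, 0, 0.45]
  ]
}}

```text
time_s: 55.4
tcp_pos: [0.5059, -0.0496, 0.2064]
ee_rot: [0.001, 0.711, 0.704, -0.0]
force: [0.6, -0.1, -0.3]
opening: 0.0467
finger_force: 0.0
```

Run:
```python
from h import *
for n in('top','side'):
    p=shot(n);C=cloud(p);save(p,'d_'+n+'.png')
    m=sel(C,(.595,.665),(.09,.24),(.07,.09));print(n,rect(C[m]),m.sum(),np.median(C[m][:,2]))
    m=sel(C,(.67,.72),(.08,.25),(.058,.08));print(n,'fj',rect(C[m]))
a=cv2.imread('pics/d_top.png')[110:210,150:260];b=cv2.imread('pics/d_side.png')[110:240,190:300]
cv2.imwrite('pics/d.png',np.hstack([cv2.resize(a,(390,355)),cv2.resize(b,(390,355))]))
```

```text
top ([628.7, 162.2], [87.6, 28.0], 89.4) 212 0.07850708432245723
top fj ([694.7, 161.2], [29.0, 88.7], 0.9)
side ([624.7, 160.0], [94.6, 30.0], 89.6) 27 0.0770807287382349
side fj ([700.5, 134.4], [62.8, 28.8], 64.4)
```

View pics/d.png

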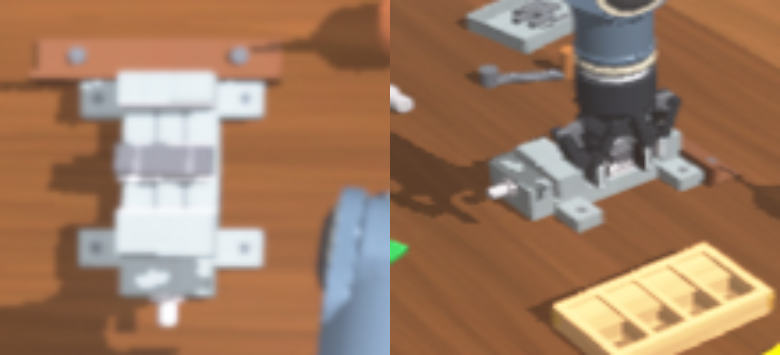

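The bar is at (165,160) in the left panel, centred on the packing. Its top is at 78 mm, as it should be, and the vise is against the stop.

```bash
python3 -c "
from bench import job; print(job.hand_in())"
```

```text
the job is handed in; nothing more can be done
None
```

I handed the job in at about 55 s: the vise is square and hard against the stop, with the three plates stacked flat on its bed and the bar centred on them in line with the jaws. My last pictures agree with this, but the hand-in gave back no verdict.

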